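# Put the train away in its stock drawer

### The arm

A 6-joint arm with a two-finger parallel gripper is mounted at the origin on the work surface. World frame = base frame: x ahead of the robot, y to its left, z up, the work surface at z = 0. Lengths are in m, angles in rad, forces in N, time in s.
With the tool pointing down it reaches from about 0.225 to 0.875 m from the base axis. Payload 3.4 kg.
Tool frame: the origin (TCP) lies at the very end of the fingers, on their centre line; the grasp point (between the pads) lies behind it (manip.tcp_to_grasp is the z of the grasp point in the tool frame, in m); z points along the fingers, y is the direction in which the jaws open and shut (so a half turn about z gives the same grasp; the last joint's range is limited). The gripper opens to 85 mm and grips with 20 to 120 N. Pads are 22 mm wide; open, the fingers measure 114 mm over their backs; the gripper's body (76 mm by 85 mm) begins 54 mm behind the grasp point. The pads swing forward as they close: fully open they stand 13 mm farther back than shut.
Start: joints at [-1.337, 0.276, 1.505, -0, 1.361, -0.121], TCP at [0.2, -0.539, 0.231] pointing down, gripper open.
Joint ranges: [-2.89, 2.89], [-0.75, 2.08], [0.22, 2.7], [-1.18, 4.32], [0.11, 2.71], [-2.7, 2.7]. Speed limits (rad/s): [2.57, 2.57, 3.14, 3.14, 3.14, 3.14].

### API

Orientations are given as a unit quaternion [w, x, y, z].
In Python, from rig import manip, eyes gives the robot as it stands.
- The arm moves only by the tool servo_tool, never from a script. Its argument "increments" is a list of rows, each an object with "slide": the shift along the tool's x, y, z in m, a list of three; "spin": the turn about the tool's z in degrees. A call has 1 to 8 rows; each row shifts and turns the commanded pose from where the row before left it, along the tool's axes as they then stand; what a row does not reach is not made up. A row lasts 1/10 s, in which the tool goes at most 50 mm and 8.59 degrees, less where a joint would pass 70% of its speed; a pose out of reach is approached as far as the arm can. A call is refused whole if a number of a shift passes 0.05 or a number of a turn 8.59, either way. A call with a gripper value outside its range is refused whole. "hand" is the opening, from 0 (shut) to 1 (fully open), set as the call begins (left out, the last holds). The fingers move at their own pace and stop on an object; "newtons" is the grip in N (left out, the last holds). Time passes only in rows, so rows that do not move let the fingers close. It gives the time, the measured TCP pose, the force and the opening at its end, in the units of the state.
- manip.get_state(): the state, without advancing time (a new reading comes with each control period).
- eyes.get_image(name): name is "scene" or "top" or "wrist"; returns the picture (480x640x3 uint8, blue, green, red); there is no depth.
- eyes.calibration(name): a dict with "fx", "fy", "cx", "cy" (pixels), "rvec" (rotation vector, rad) and "tvec" (3), from world to camera coordinates, as OpenCV has them; the wrist camera has in their place "hand_eye" (4x4, takes a point from camera to tool coordinates, whose origin is the TCP and whose axes are the flange's). Camera axes: x right, y down, z forward; pixel columns grow to the right and rows downward; lengths in m; the calibration is good to about 2 mm. The wrist camera is an equidistant fisheye: a pixel r from the principal point sees the ray r / f radians off the axis. A picture is of the moment at which its call begins: read the wrist's pose just before it. calibration takes no time and is no camera call.
- manip.sign_off(): hands the job in, once; it reports no verdict.
The state is a dict: "clock": time; "qpos": joint angles; "qd": joint speeds; "effort": joint torques, N m; "position": TCP position; "ee_rot": TCP orientation; "contact_force": force on the tool from outside, world axes, zero at the start; "moment": the same for the moment, N m; "width": finger opening in m.
Only numpy, scipy, OpenCV 4.12 (cv2) and the standard library are available. Lean on these libraries where they do the work, as an engineer would, in place of code of your own. Each camera call takes 0.05 s, during which the arm holds its last target.

### The job

Running is over and the four model railway vehicles stand anyhow in the white lift-off tray. Put them away in the wooden stock drawer in train order, starting at the end with the drawer's pull: the switcher locomotive in the first lane, then the boxcar, then the tank car, and the caboose in the last lane, each standing on its wheels within its own lane. They are delicate, so set them down rather than drop them, do not tip any over, and leave the model buildings and the yellow organiser where they are.

Things in the scene. Friction and masses are not known exactly. Their poses are not given: they have to be found in the camera images.
- locomotive: Grey HO diesel switcher, 130 x 34 mm (couplers 8 mm more at each end), 0.22 kg: long low hood 22 mm wide, x -29 to +57, top 46 up, two stubby stacks to 52, walkway both sides 16 up; taller cab at the -x end, 33 mm wide, roof 52 up. Grip it across the hood at mid-length, 40 mm up. Origin: mid-length, bottom of the wheels; x along its length, z up. Wheels do not turn.
- boxcar: Grey HO boxcar, a closed box over its full length: 137 mm long (couplers 10 mm more at each end), 34 mm wide (36 over doors), 50 mm high, narrow dark running board along the roof, sides upright from 11 to 46 mm up, 0.11 kg. Origin: mid-length, bottom of the wheels; x along its length, z up. Wheels do not turn.
- tankcar: Grey HO tank car, 0.10 kg: a lying cylinder 31 mm in diameter, 110 mm long, axis 30 mm up, round dome at mid-length to 54 mm up, on a black frame 126 mm long (couplers 10 mm more at each end), 28 mm wide, 14 mm up. Origin: mid-length, bottom of the wheels; x along its length, z up. Wheels do not turn.
- caboose: Grey HO caboose, the shortest, 0.09 kg: cabin 74 x 34 mm, sides upright from 12 to 44 mm up, open end platforms, 106 mm overall (couplers 10 mm more at each end); roof 46 up, on it a small cupola to 59 up, 33 mm wide, and a chimney. Origin: mid-length, bottom of the wheels; x along its length, z up. Wheels do not turn.
- drawer: Wooden stock drawer, fixed, empty, cork floor, 320 x 176 mm. Origin: centre of its underside, x along it, z up. The pull, a steel bar on a dark face board, is at the -x end (x -190 mm). Four lanes run along y, centred at x -114 (by the pull), -38, +38, +114 mm, each 71 wide, 160 long; floor 6 above the origin, dividers to 14, outer walls to 18.
- tray: Plain white lift-off tray, fixed, 176 x 320 mm; the models stand in it, one to a lane, in any order. Origin: centre of its underside, z up. Four lanes run along x, centred at y -114, -38, +38, +114 mm, 71 wide, 160 long; floor 6 above the origin, dividers to 14, walls to 18; small grip lips at the +-y ends.
- house: Bystander: model clapboard house, green with dark pitched roof, on a grey base 110 x 100 mm, 91 mm high, loose. Origin: centre of the underside.
- shop: Bystander: model brick shop building with flat roof on a grey base 90 x 85 mm, 104 mm high, loose. Origin: centre of the underside.
- organiser: Bystander: closed yellow small-parts organiser with a dark rimmed lid, 83 x 113 mm, 44 mm high, loose. Origin: centre of the underside.
There are look-alikes about, which are no part of the job. What is shaped like the boxcar but orange or purple is not meant.

How it is judged:
At the end, for the whole second after the job is handed in: Counted from the pull, lanes 1 to 4 hold locomotive, boxcar, tank car, caboose: origin within 20 mm across and 30 mm along of the lane's centre, wheels on its floor (4 mm), upright (0.08 rad), along the lane either way round, released, at rest; the three bystanders within 20 mm of their starts (x of locomotive in the frame of drawer between -0.134 and -0.094 m and y of locomotive in the frame of drawer between -0.03 and 0.03 m and z of locomotive in the frame of drawer between 0.002 and 0.01 m and angle between each of locomotive, boxcar, tankcar, caboose's own z axis and vertical below 0.08 rad and angle between the x axis of each of locomotive, boxcar, tankcar, caboose and the y axis of drawer, either way round below 0.45 rad and linear speed of each of locomotive, boxcar, tankcar, caboose below 0.02 m/s and x of boxcar in the frame of drawer between -0.058 and -0.018 m and y of boxcar in the frame of drawer between -0.03 and 0.03 m and z of boxcar in the frame of drawer between 0.002 and 0.01 m and x of tankcar in the frame of drawer between 0.018 and 0.058 m and y of tankcar in the frame of drawer between -0.03 and 0.03 m and z of tankcar in the frame of drawer between 0.002 and 0.01 m and x of caboose in the frame of drawer between 0.094 and 0.134 m and y of caboose in the frame of drawer between -0.03 and 0.03 m and z of caboose in the frame of drawer between 0.002 and 0.01 m and distance of each of house, shop, organiser from where it was at the start of the episode below 0.02 m); the robot touches nothing.
It fails at once if a model is tipped over (angle between any of locomotive, boxcar, tankcar, caboose's own z axis and vertical above 0.7 rad).
It fails at once if a model is let fall (moves faster than 0.7 m/s outside the fingers, a fall of 25 mm) ((contact force between locomotive and the fingers below 0.1 N and linear speed of locomotive above 0.7 m/s) or (contact force between boxcar and the fingers below 0.1 N and linear speed of boxcar above 0.7 m/s) or (contact force between tankcar and the fingers below 0.1 N and linear speed of tankcar above 0.7 m/s) or (contact force between caboose and the fingers below 0.1 N and linear speed of caboose above 0.7 m/s)).
It also fails if it takes over 104 s, if anything falls off the work surface, if the arm or the gripper's body presses on something with over 40 N, if the wrist force passes 120 N, or if a joint passes its speed limit or range.

## Working session

There is one attempt and no reset: what is moved stays moved. The work goes in short steps, Python scripts to look and compute and a tool call to move; the robot and the scene stay as the last step left them, time stands still between calls to the robot, and variables do not carry over. Pictures are saved under pics/ and viewed, and the job is handed in when it is done.

Besides the shell and the picture viewer there is one more tool, called after "Call:" in YAML: its name, and indented under it one key for each argument. servo_tool: Moves the arm, as the interface text tells. Its arguments: {"type":"object","properties":{"increments":{"type":"array","items":{"type":"object","properties":{"slide":{"type":"array","items":{"type":"number"}},"spin":{"type":"number"}}}},"hand":{"type":"number"},"newtons":{"type":"number"}},"required":["increments"]}

```bash
mkdir -p pics; ls
python3 - <<'E'
from rig import manip, eyes
import cv2
print(manip.get_state(), manip.tcp_to_grasp)
for n in ("top","scene","wrist"):
    cv2.imwrite(f"pics/{n}0.png",eyes.get_image(n)); print(n,eyes.calibration(n))
E
```

```text
pics
{'clock': 0.0, 'qpos': array([-1.33699194e+00,  2.76572703e-01,  1.50616356e+00,  1.27896907e-06,
        1.36067010e+00, -1.20994966e-01]), 'qd': array([-0.00078125, -0.00098536,  0.00100411,  0.00098948,  0.00010282,
       -0.00108144]), 'effort': array([ 1.21689005e-03, -4.16770077e+01, -2.45802784e+01, -8.28300313e-05,
        1.11238228e-02,  4.84017178e-06]), 'position': array([ 0.19962942, -0.53866288,  0.23044029]), 'ee_rot': array([-9.05448350e-04,  9.84305520e-01,  1.76470453e-01, -5.04994876e-05]), 'contact_force': array([ 0.03398421, -0.55845848, -0.08725586]), 'moment': array([-0.01257786,  0.01129979,  0.01567389]), 'width': 0.08526605205399024} -0.0187
top {'fx': 451.9547815790588, 'fy': 451.9547815790588, 'cx': 317.36394055415155, 'cy': 238.33553634610848, 'rvec': array([ 2.18568281, -2.20044699,  0.06680848]), 'tvec': array([0.07577676, 0.50066982, 1.18351386])}
scene {'fx': 494.11243893751555, 'fy': 494.11243893751555, 'cx': 321.8856880460638, 'cy': 242.56243730378566, 'rvec': array([ 0.9589283 ,  2.33036648, -1.21037338]), 'tvec': array([ 0.30262509, -0.19367638,  1.76272166])}
wrist {'fx': 371.64829954431775, 'fy': 371.64829954431775, 'cx': 315.07361642132173, 'cy': 240.09735771310844, 'hand_eye': array([[ 1.45800355e-04, -9.57289273e-01, -2.89131849e-01,
         7.44866815e-02],
       [ 9.99998626e-01, -3.37900008e-04,  1.62302496e-03,
        -5.89511330e-04],
       [-1.65140204e-03, -2.89131688e-01,  9.57287909e-01,
        -1.42478245e-01],
       [ 0.00000000e+00,  0.00000000e+00,  0.00000000e+00,
         1.00000000e+00]])}
```

View pics/top0.png

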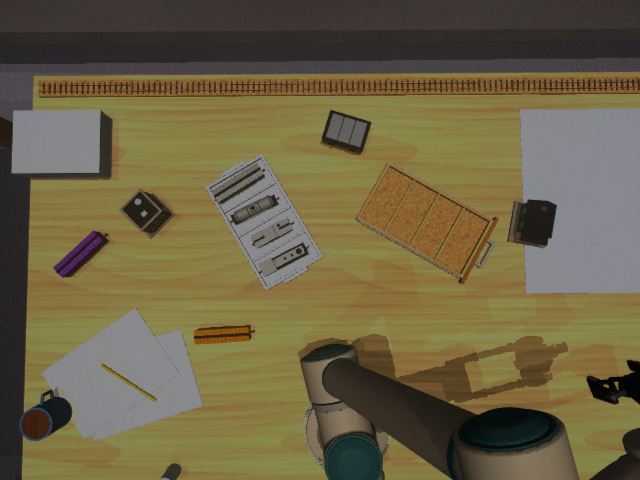

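View pics/scene0.png

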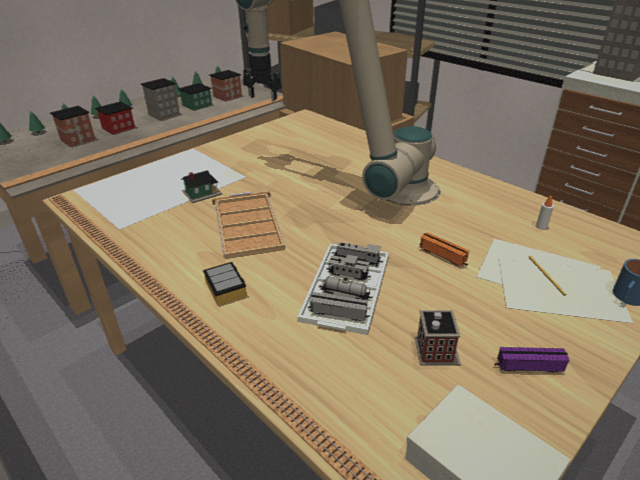

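View pics/wrist0.png

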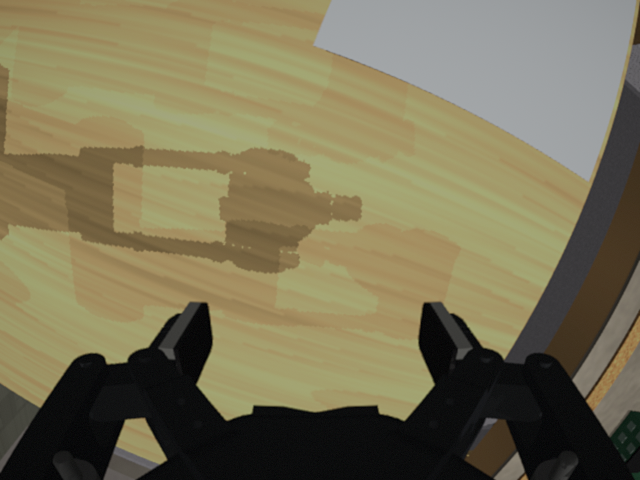

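The top view shows four vehicles in the tray: boxcar about (239,184), tank car (255,208), a short one with a cupola (271,234) and the locomotive (285,260). The drawer pull is at (485,254). The orange (224,334) and purple (81,254) boxcars are look-alikes. I'll check these in enlarged crops.

Run:
```python
import cv2
im=cv2.imread("pics/top0.png")
cv2.imwrite("pics/tray.png",cv2.resize(im[148:296,198:330],None,fx=4.4,fy=4.05*4.4/4.4 if 0 else 4.0,interpolation=cv2.INTER_CUBIC) if 0 else cv2.resize(im[148:296,196:332],None,fx=4,fy=4,interpolation=cv2.INTER_CUBIC))
cv2.imwrite("pics/drawer.png",cv2.resize(im[155:295,350:500],None,fx=4,fy=4,interpolation=cv2.INTER_CUBIC))
```

```text
(no output)
```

View pics/tray.png

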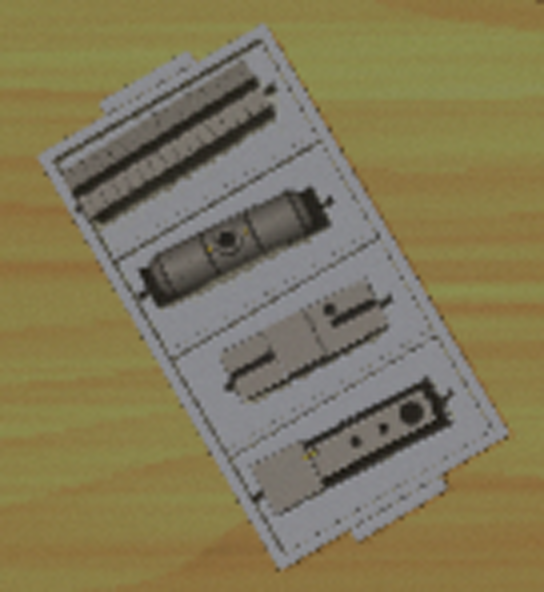

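View pics/drawer.png

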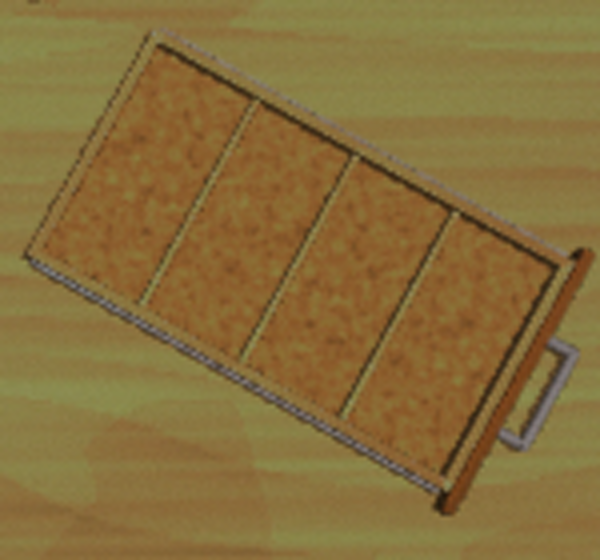

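```bash
cat > h.py <<'E'
import numpy as np, cv2
from scipy.optimize import least_squares
from scipy.spatial.transform import Rotation as R
def cal(n):
    from rig import eyes
    return eyes.calibration(n)
def K(c): return np.array([[c['fx'],0,c['cx']],[0,c['fy'],c['cy']],[0,0,1.]])
def proj(c,P): return cv2.projectPoints(np.float64(P).reshape(-1,3),c['rvec'],c['tvec'],K(c),None)[0].reshape(-1,2)
def unproj(c,uv,z):
    Rm=cv2.Rodrigues(c['rvec'])[0]; C=-Rm.T@c['tvec']
    d=Rm.T@np.linalg.inv(K(c))@np.array([uv[0],uv[1],1.]); return C+d*(z-C[2])/d[2]
def place(p,L): 
    L=np.float64(L);c,s=np.cos(p[2]),np.sin(p[2])
    return np.c_[p[0]+c*L[:,0]-s*L[:,1],p[1]+s*L[:,0]+c*L[:,1],L[:,2]]
def fit(c,L,uv,p0):
    r=least_squares(lambda p:(proj(c,place(p,L))-uv).ravel(),p0); return r.x,np.sqrt((r.fun**2).mean())
def W(st,L): # world-> list of tool-frame
    Rm=R.from_quat(np.roll(st['ee_rot'],-1)).as_matrix(); return (np.atleast_2d(L)-st['position'])@Rm
E
python3 - <<'E'
from h import *
c=cal('top')
Rm=cv2.Rodrigues(c['rvec'])[0]; print('cam',-Rm.T@c['tvec'])
T=lambda L:np.array(L)/4.+np.array([196,148]); D=lambda L:np.array(L)/4.+np.array([350,155])
r=np.radians
L=[[.088,.16,.018],[-.088,.16,.018],[-.088,-.16,.018],[.088,-.16,.018]]
tp,e=fit(c,L,T([(265,27),(40,157),(282,570),(508,437)]),[.5,.2,r(-60)]);print('tray',tp,np.degrees(tp[2]),e)
L=[[.16,.088,.018],[.16,-.088,.018]]+[[x,y,.014] for x in(.076,0,-.076) for y in(.08,-.08)]
uv=D([(153,35),(27,258),(258,100),(143,305),(355,155),(243,360),(455,213),(343,417)])
dp,e=fit(c,L,uv,[.5,-.2,r(61)]);print('drawer',dp,np.degrees(dp[2]),e)
lanes=place(dp,[[x,0,.006] for x in(-.114,-.038,.038,.114)]);print('lanes',lanes.round(4))
def line(n,a,b,z,mid=None):
    A=unproj(c,T(a),z);B=unproj(c,T(b),z);d=B-A
    print(n,((A+B)/2).round(4),np.degrees(np.arctan2(d[1],d[0])).round(1),np.linalg.norm(d).round(4))
line('box',(75,190),(255,88),.056)
line('tank',(155,280),(305,205),.046); print('dome',unproj(c,T((229,240)),.06))
line('cab',((222+245)/2,(352+402)/2),(379,302),.052)
line('loco hood',(355,441),(410,412),.054); line('cpl',(258,497),(450,398),.02)
print('traylanes',place(tp,[[0,y,.006] for y in(-.114,-.038,.038,.114)]).round(4))
E
```

```text
cam [0.4313595  0.07574915 1.21049927]
tray [ 0.54509538  0.212608   -1.0426889 ] -59.74167305258941 0.5590519347256613
drawer [ 0.55130316 -0.21521873  1.09844153] 62.93606345803472 42.79196233055572
lanes [[ 0.4994 -0.3167  0.006 ]
 [ 0.534  -0.2491  0.006 ]
 [ 0.5686 -0.1814  0.006 ]
 [ 0.6032 -0.1137  0.006 ]]
box [0.6436 0.2778 0.056 ] -60.5 0.1329
tank [0.5775 0.2373 0.046 ] -63.6 0.1083
dome [0.5773689  0.23607393 0.06      ]
cab [0.5138 0.1874 0.052 ] -63.0 0.1049
loco hood [0.4576 0.1386 0.054 ] -62.6 0.0397
cpl [0.4447 0.1592 0.02  ] -63.1 0.1418
traylanes [[0.4466 0.1552 0.006 ]
 [0.5123 0.1935 0.006 ]
 [0.5779 0.2318 0.006 ]
 [0.6436 0.2701 0.006 ]]
```

Call:
servo_tool:
  increments:
    - {"spin": -8.5}
    - {"spin": -8.5}
    - {"spin": -8.5}
    - {"spin": -8.5}
    - {"spin": -8.5}
    - {"spin": -8.5}
    - {"spin": -8.5}
    - {"spin": -8.5}
  hand: 0.6
  newtons: 30

```text
$.increments[0]: bad value
```

```bash
cat >> h.py <<'E'
def yaw(st):
    Rm=R.from_quat(np.roll(st['ee_rot'],-1)).as_matrix(); return np.degrees(np.arctan2(Rm[1,0],Rm[0,0]))
def delta(target,yawdeg=None):
    """report: spin needed and slide in tool axes after the spin"""
    from rig import manip
    st=manip.get_state(); y=yaw(st); 
    if yawdeg is None: yawdeg=y
    a=np.radians(yawdeg); d=np.float64(target)-st['position']
    print('yaw',y.round(2),'spin',((y-yawdeg+180)%360-180).round(2),'slide after',
      (np.cos(a)*d[0]+np.sin(a)*d[1]).round(4),(np.sin(a)*d[0]-np.cos(a)*d[1]).round(4),(-d[2]).round(4),
      'pos',st['position'].round(4),'t',round(st['clock'],2),'w',round(st['width'],4), 'F',st['contact_force'].round(1))
E
python3 - <<'E'
from h import *
c=cal('top'); D=lambda L:np.array(L)/4.+np.array([350,155]); r=np.radians
L=[[.16,-.088,.018],[.16,.088,.018]]+[[x,y,.014] for x in(.076,0,-.076) for y in(-.08,.08)]
uv=D([(153,35),(27,258),(258,100),(143,305),(355,155),(243,360),(455,213),(343,417)])
dp,e=fit(c,L,uv,[.5,-.2,r(61)]);print('drawer',dp,np.degrees(dp[2]),e)
print('lanes',place(dp,[[x,0,.006] for x in(-.114,-.038,.038,.114)]).round(4))
delta([.545,.2126,.26],118)
E
```

```text
drawer [ 0.54867867 -0.21410411  1.05648105] 60.53190550010177 0.6700449475658921
lanes [[ 0.4926 -0.3134  0.006 ]
 [ 0.53   -0.2472  0.006 ]
 [ 0.5674 -0.181   0.006 ]
 [ 0.6048 -0.1149  0.006 ]]
yaw 20.33 spin -97.67 slide after 0.5013 0.6577 -0.0294 pos [ 0.1996 -0.5388  0.2306] t 0.15 w 0.0853 F [ 0.6  0.8 -0.3]
```

Call:
servo_tool:
  increments:
    - {"slide": [0,0,-0.004],"spin": -8.5}
    - {"slide": [0,0,-0.004],"spin": -8.5}
    - {"slide": [0,0,-0.004],"spin": -8.5}
    - {"slide": [0,0,-0.004],"spin": -8.5}
    - {"slide": [0,0,-0.004],"spin": -8.5}
    - {"slide": [0,0,-0.004],"spin": -8.5}
    - {"slide": [0,0,-0.004],"spin": -8.5}
    - {"slide": [0,0,0],"spin": -8.5}
  hand: 0.6
  newtons: 30

```text
clock: 0.95
position: [0.1998, -0.5393, 0.2596]
ee_rot: [0.0, 0.715, 0.699, -0.0]
contact_force: [0.0, -0.1, 0.1]
width: 0.0512
```

Call:
servo_tool:
  increments:
    - {"slide": [0,0,0],"spin": -7.5}
    - {"slide": [0,0,0],"spin": -7.5}
    - {"slide": [0,0,0],"spin": -7.5}
    - {"slide": [0,0,0],"spin": -7.5}
    - {"slide": [0.02,0.027,0],"spin": 0}
    - {"slide": [0.02,0.027,0],"spin": 0}
    - {"slide": [0.02,0.027,0],"spin": 0}
    - {"slide": [0.02,0.027,0],"spin": 0}

```text
clock: 1.75
position: [0.2571, -0.4162, 0.2589]
ee_rot: [-0.0, 0.513, 0.858, 0.0]
contact_force: [0.6, 0.8, 0.8]
width: 0.0514
```

Call:
servo_tool:
  increments:
    - {"slide": [0.025,0.033,0],"spin": 0}
    - {"slide": [0.025,0.033,0],"spin": 0}
    - {"slide": [0.025,0.033,0],"spin": 0}
    - {"slide": [0.025,0.033,0],"spin": 0}
    - {"slide": [0.025,0.033,0],"spin": 0}
    - {"slide": [0.025,0.033,0],"spin": 0}
    - {"slide": [0.025,0.033,0],"spin": 0}
    - {"slide": [0.025,0.033,0],"spin": 0}

```text
clock: 2.55
position: [0.3946, -0.1145, 0.2593]
ee_rot: [0.0, 0.513, 0.859, -0.0]
contact_force: [0.9, -0.9, 0.1]
width: 0.0512
```

Call:
servo_tool:
  increments:
    - {"slide": [0.025,0.033,0],"spin": 0}
    - {"slide": [0.025,0.033,0],"spin": 0}
    - {"slide": [0.025,0.033,0],"spin": 0}
    - {"slide": [0.025,0.033,0],"spin": 0}
    - {"slide": [0.025,0.033,0],"spin": 0}
    - {"slide": [0.025,0.033,0],"spin": 0}
    - {"slide": [0.025,0.033,0],"spin": 0}
    - {"slide": [0.025,0.033,0],"spin": 0}

```text
clock: 3.35
position: [0.5321, 0.1868, 0.259]
ee_rot: [-0.0, 0.512, 0.859, -0.0]
contact_force: [-0.5, 0.0, -0.7]
width: 0.0512
```

Run:
```python
from h import *
delta([.545,.2126,.26],118)
```

```text
yaw 118.35 spin 0.35 slide after 0.0167 0.0235 -0.001 pos [0.5321 0.1868 0.259 ] t 3.35 w 0.0512 F [-0.5  0.  -0.7]
```

Run:
```python
from h import *
from rig import manip,eyes
import pickle
st=manip.get_state(); im=eyes.get_image('wrist'); pickle.dump(st,open('w1.pkl','wb'))
cv2.imwrite('pics/w1.png',im)
```

```text
(no output)
```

View pics/w1.png

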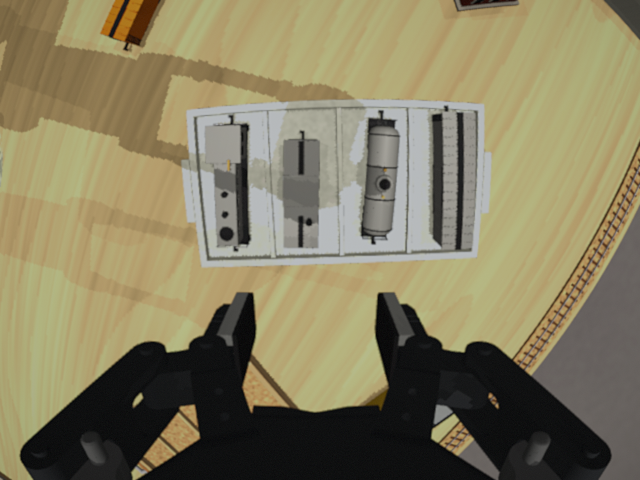

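The wrist view shows the tray clearly. From left to right they are the locomotive (cab at the top), the caboose with its cupola, the tank car with its dome, and the boxcar with its running board. I'll take an enlarged crop to measure them.

Run:
```python
import cv2
im=cv2.imread("pics/w1.png")
cv2.imwrite("pics/w1a.png",cv2.resize(im[95:275,180:340],None,fx=3.3,fy=3.3,interpolation=cv2.INTER_CUBIC))
cv2.imwrite("pics/w1b.png",cv2.resize(im[95:275,335:495],None,fx=3.3,fy=3.3,interpolation=cv2.INTER_CUBIC))
```

```text
(no output)
```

View pics/w1a.png

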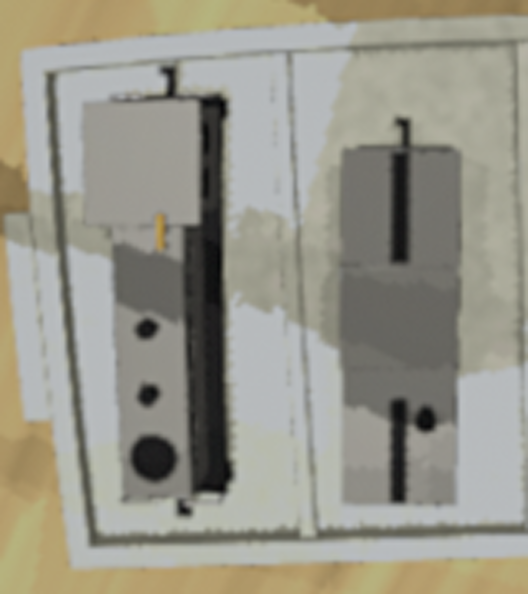

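View pics/w1b.png

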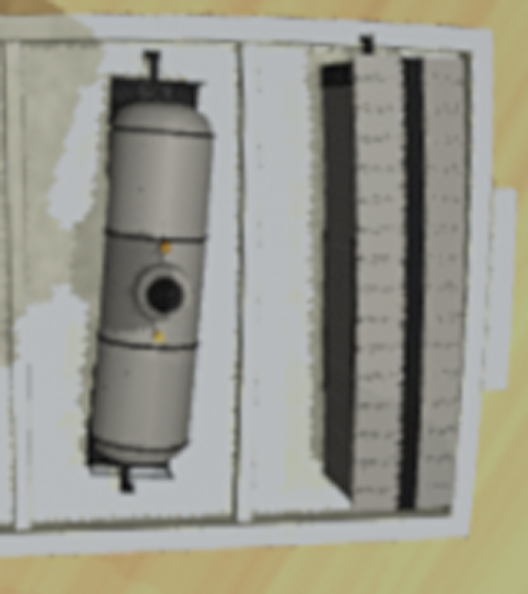

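```bash
cat >> h.py <<'E'
def wun(st,c,uv,z):
    H=c['hand_eye']; uv=np.float64(uv).reshape(-1,1,2)
    n=cv2.fisheye.undistortPoints(uv,K(c),np.zeros(4)).reshape(-1,2)
    Rm=R.from_quat(np.roll(st['ee_rot'],-1)).as_matrix()
    d=np.c_[n,np.ones(len(n))]@H[:3,:3].T@Rm.T; C=Rm@H[:3,3]+st['position']
    return C+d*((np.atleast_1d(z)-C[2])/d[:,2])[:,None]
def wline(st,c,n,a,b,z):
    A,B=wun(st,c,[a,b],z);d=B-A
    print(n,A.round(4),B.round(4),'mid',((A+B)/2).round(4),np.degrees(np.arctan2(d[1],d[0])).round(1),np.linalg.norm(d).round(4))
E
python3 - <<'E'
from h import *; import pickle
st=pickle.load(open('w1.pkl','rb')); c=cal('wrist')
A=lambda u,v:(u/3.3+180,v/3.3+95); B=lambda u,v:(u/3.3+335,v/3.3+95)
wline(st,c,'hood',A(147.5,228),A(156.5,498),.052)
wline(st,c,'cabroof',A(142,102),A(142,223),.058)
wline(st,c,'caboose',A(401,148),A(400,504),.052)
wline(st,c,'cab wid',A(342,330),A(459,330),.052)
wline(st,c,'tank',B(162,130),B(139.5,445),.036)
wline(st,c,'dome',B(165,294),B(165,295),.060)
wline(st,c,'box',B(412,58),B(407,508),.056)
wline(st,c,'traydiag',A(22,50),A(75,568),.018)
wline(st,c,'traydiag2',B(492,30),B(467,536),.018)
E
```

```text
hood [0.436  0.1846 0.052 ] [0.4734 0.1115 0.052 ] mid [0.4547 0.1481 0.052 ] -62.9 0.0821
cabroof [0.4195 0.2173 0.058 ] [0.435  0.1864 0.058 ] mid [0.4272 0.2019 0.058 ] -63.4 0.0346
caboose [0.4907 0.2386 0.052 ] [0.5398 0.1453 0.052 ] mid [0.5152 0.192  0.052 ] -62.2 0.1053
cab wid [0.5003 0.1842 0.052 ] [0.5301 0.2002 0.052 ] mid [0.5152 0.1922 0.052 ] 28.2 0.0338
tank [0.5585 0.2821 0.036 ] [0.6015 0.1946 0.036 ] mid [0.58   0.2384 0.036 ] -63.8 0.0975
dome [0.5785 0.2403 0.06  ] [0.5786 0.24   0.06  ] mid [0.5786 0.2401 0.06  ] -59.5 0.0003
box [0.609  0.3384 0.056 ] [0.6821 0.2217 0.056 ] mid [0.6455 0.28   0.056 ] -57.9 0.1377
traydiag [0.3662 0.2113 0.018 ] [0.4556 0.0604 0.018 ] mid [0.4109 0.1359 0.018 ] -59.4 0.1754
traydiag2 [0.641  0.3723 0.018 ] [0.7295 0.2208 0.018 ] mid [0.6853 0.2966 0.018 ] -59.7 0.1755
```

Run:
```python
from h import *
delta([.447,.159,.027],117.1)
```

```text
yaw 118.5 spin 1.4 slide after 0.0099 -0.0939 0.2315 pos [0.5351 0.1929 0.2585] t 3.4 w 0.0514 F [3.1 4.8 0.6]
```

Call:
servo_tool:
  increments:
    - {"slide": [0.003,-0.024,0.02],"spin": 1.4}
    - {"slide": [0.003,-0.024,0.03],"spin": 0}
    - {"slide": [0.003,-0.024,0.03],"spin": 0}
    - {"slide": [0.001,-0.022,0.03],"spin": 0}
    - {"slide": [0,0,0.03],"spin": 0}
    - {"slide": [0,0,0],"spin": 0}
    - {"slide": [0,0,0],"spin": 0}

```text
clock: 4.1
position: [0.4442, 0.1508, 0.1196]
ee_rot: [0.0, 0.523, 0.852, -0.0]
contact_force: [0.0, 0.4, 1.0]
width: 0.051
```

Run:
```python
from h import *
from rig import eyes
delta([.447,.159,.027],117.1)
im=eyes.get_image('wrist');cv2.imwrite('pics/w2.png',im)
```

```text
yaw 116.92 spin -0.18 slide after 0.006 0.0063 0.0926 pos [0.4442 0.1508 0.1196] t 4.1 w 0.051 F [0.  0.4 1. ]
```

View pics/w2.png

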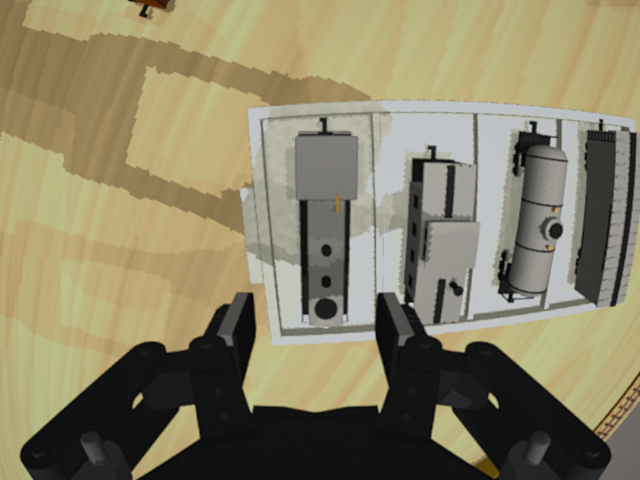

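The locomotive's centreline is at column 326 and the finger midline at 315, so a small +y shift is needed, which agrees with the computed 6 mm. Lowering now.

Call:
servo_tool:
  increments:
    - {"slide": [0.006,0.006,0.0],"spin": 0}
    - {"slide": [0,0,0.02],"spin": 0}
    - {"slide": [0,0,0.02],"spin": 0}
    - {"slide": [0,0,0.02],"spin": 0}
    - {"slide": [0,0,0.02],"spin": 0}
    - {"slide": [0,0,0.012],"spin": 0}
    - {"slide": [0,0,0],"spin": 0}
    - {"slide": [0,0,0],"spin": 0}

```text
clock: 4.95
position: [0.4477, 0.1596, 0.0281]
ee_rot: [0.001, 0.523, 0.852, 0.001]
contact_force: [0.3, -0.6, -0.0]
width: 0.0511
```

Run:
```python
from h import *
from rig import eyes
delta([.447,.159,.027],117.1)
im=eyes.get_image('wrist');cv2.imwrite('pics/w3.png',im)
```

```text
yaw 116.94 spin -0.16 slide after -0.0002 -0.0009 0.0011 pos [0.4477 0.1596 0.0281] t 4.95 w 0.0511 F [ 0.3 -0.6 -0. ]
```

View pics/w3.png

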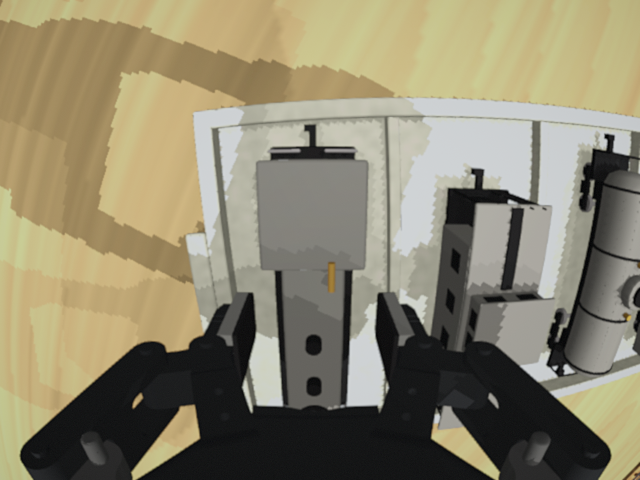

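The fingers straddle the hood, with the hood centre at column 314. They are clear of the cab and well clear of the caboose. Closing.

Call:
servo_tool:
  increments:
    - {"slide": [0,0,0],"spin": 0}
    - {"slide": [0,0,0],"spin": 0}
    - {"slide": [0,0,0],"spin": 0}
    - {"slide": [0,0,0],"spin": 0}
    - {"slide": [0,0,0],"spin": 0}
  hand: 0
  newtons: 30

```text
clock: 5.5
position: [0.4473, 0.1592, 0.0282]
ee_rot: [0.001, 0.523, 0.852, 0.001]
contact_force: [-0.6, -0.1, 6.2]
width: 0.0215
```

Call:
servo_tool:
  increments:
    - {"slide": [0,0,-0.005],"spin": 0}
    - {"slide": [0,0,-0.01],"spin": 0}
    - {"slide": [0,0,-0.02],"spin": 0}
    - {"slide": [0,0,-0.03],"spin": 0}
    - {"slide": [0,0,-0.03],"spin": 0}
    - {"slide": [0,0,-0.02],"spin": 0}
    - {"slide": [0,0,0],"spin": 0}

```text
clock: 6.2
position: [0.4483, 0.1593, 0.1453]
ee_rot: [0.002, 0.523, 0.852, 0.002]
contact_force: [0.5, -0.3, -2.6]
width: 0.0216
```

Run:
```python
from h import *
from rig import eyes
delta([.4926,-.3134,.12],150.5)
im=eyes.get_image('scene');cv2.imwrite('pics/s4.png',im[200:440,150:470].repeat(2,0).repeat(2,1))
im=eyes.get_image('wrist');cv2.imwrite('pics/w4.png',im)
```

```text
yaw 116.93 spin -33.57 slide after -0.2714 -0.3896 0.0253 pos [0.4483 0.1593 0.1453] t 6.2 w 0.0216 F [ 0.5 -0.3 -2.6]
```

View pics/s4.png

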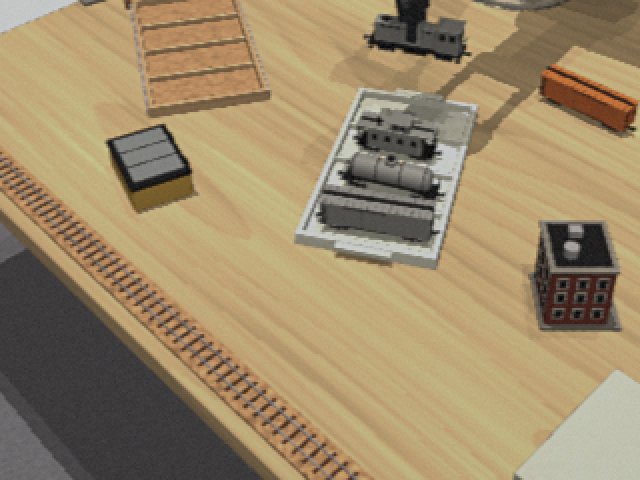

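View pics/w4.png

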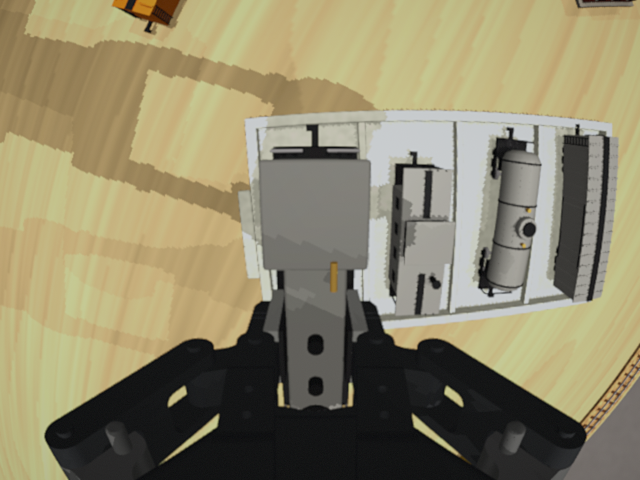

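The locomotive is held level, so I'll carry it to lane 1.

Call:
servo_tool:
  increments:
    - {"slide": [0,0,0],"spin": -8.4}
    - {"slide": [0,0,0],"spin": -8.4}
    - {"slide": [0,0,0],"spin": -8.4}
    - {"slide": [0,0,0],"spin": -8.4}
    - {"slide": [-0.02,-0.029,0],"spin": 0}
    - {"slide": [-0.025,-0.036,0],"spin": 0}
    - {"slide": [-0.025,-0.036,0],"spin": 0}
    - {"slide": [-0.025,-0.036,0],"spin": 0}

```text
clock: 7.1
position: [0.4601, -0.0082, 0.1405]
ee_rot: [-0.002, 0.254, 0.967, -0.0]
contact_force: [1.7, -0.1, -2.0]
width: 0.0214
```

Call:
servo_tool:
  increments:
    - {"slide": [-0.025,-0.036,0],"spin": 0}
    - {"slide": [-0.025,-0.036,0],"spin": 0}
    - {"slide": [-0.025,-0.036,0],"spin": 0}
    - {"slide": [-0.025,-0.036,0],"spin": 0}
    - {"slide": [-0.025,-0.036,0],"spin": 0}
    - {"slide": [-0.025,-0.036,0],"spin": 0}
    - {"slide": [-0.025,-0.036,0],"spin": 0}
    - {"slide": [0,0,0],"spin": 0}

```text
clock: 7.9
position: [0.4901, -0.3183, 0.14]
ee_rot: [-0.0, 0.256, 0.967, -0.001]
contact_force: [-0.0, 0.0, -2.4]
width: 0.0215
```

Run:
```python
from h import *
from rig import eyes
import pickle
from rig import manip
delta([.4926,-.3134,.0285],150.5)
pickle.dump(manip.get_state(),open('w5.pkl','wb'))
im=eyes.get_image('wrist');cv2.imwrite('pics/w5.png',im)
```

```text
yaw 150.28 spin -0.22 slide after 0.0003 0.0055 0.1115 pos [ 0.4901 -0.3183  0.14  ] t 7.9 w 0.0215 F [-0.   0.  -2.4]
```

View pics/w5.png

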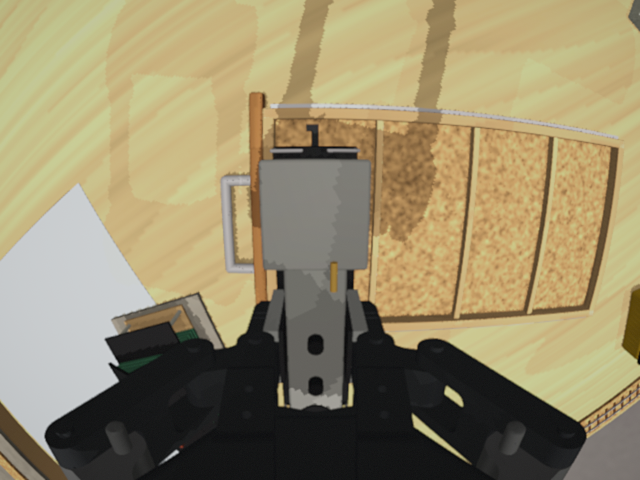

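The view agrees with lane 1, just inside the dark face board. I'll check the drawer position from the dividers.

Run:
```python
from h import *; import pickle
st=pickle.load(open('w5.pkl','rb')); c=cal('wrist')
for n,a,b in (('-76',(379,124),(371,320)),('0',(475,131),(458,316)),('76',(555,141),(540,308))): wline(st,c,n,a,b,.014)
```

```text
-76 [ 0.4443 -0.239   0.014 ] [ 0.5804 -0.316   0.014 ] mid [ 0.5123 -0.2775  0.014 ] -29.5 0.1564
0 [ 0.4822 -0.1741  0.014 ] [ 0.6179 -0.2487  0.014 ] mid [ 0.55   -0.2114  0.014 ] -28.8 0.1549
76 [ 0.5209 -0.1075  0.014 ] [ 0.6589 -0.1723  0.014 ] mid [ 0.5899 -0.1399  0.014 ] -25.2 0.1524
```

Call:
servo_tool:
  increments:
    - {"slide": [0.001,0.006,0.01],"spin": 0}
    - {"slide": [0,0,0.025],"spin": 0}
    - {"slide": [0,0,0.025],"spin": 0}
    - {"slide": [0,0,0.025],"spin": 0}
    - {"slide": [0,0,0.012],"spin": 0}
    - {"slide": [0,0,0.006],"spin": 0}
    - {"slide": [0,0,0],"spin": 0}
    - {"slide": [0,0,0],"spin": 0}

```text
clock: 8.75
position: [0.4928, -0.3069, 0.0401]
ee_rot: [0.001, 0.254, 0.967, -0.0]
contact_force: [0.2, -0.1, -1.6]
width: 0.0214
```

Run:
```python
from h import *
delta([.4926,-.3134,.0285],150.5)
```

```text
yaw 150.55 spin 0.05 slide after -0.003 -0.0057 0.0116 pos [ 0.4928 -0.3069  0.0401] t 8.75 w 0.0214 F [ 0.2 -0.1 -1.6]
```

Call:
servo_tool:
  increments:
    - {"slide": [-0.002,-0.004,0.004],"spin": 0}
    - {"slide": [0,0,0.003],"spin": 0}
    - {"slide": [0,0,0.002],"spin": 0}
    - {"slide": [0,0,0.001],"spin": 0}
    - {"slide": [0,0,0],"spin": 0}
    - {"slide": [0,0,0],"spin": 0}

```text
clock: 9.35
position: [0.4919, -0.3113, 0.0293]
ee_rot: [0.0, 0.254, 0.967, -0.0]
contact_force: [-0.1, 0.3, -2.2]
width: 0.0215
```

Run:
```python
from h import *
delta([.4926,-.3134,.0285],150.5)
```

```text
yaw 150.53 spin 0.03 slide after -0.0017 -0.0014 0.0008 pos [ 0.4919 -0.3113  0.0293] t 9.35 w 0.0215 F [-0.1  0.3 -2.2]
```

Lowering 1 mm more, then releasing and lifting.

Call:
servo_tool:
  increments:
    - {"slide": [0,0,0.001],"spin": 0}
    - {"slide": [0,0,0],"spin": 0}

```text
clock: 9.55
position: [0.4918, -0.3113, 0.0282]
ee_rot: [-0.0, 0.254, 0.967, -0.0]
contact_force: [-0.5, 1.6, -1.4]
width: 0.0213
```

Call:
servo_tool:
  increments:
    - {"slide": [0,0,0],"spin": 0}
    - {"slide": [0,0,0],"spin": 0}
    - {"slide": [0,0,0],"spin": 0}
    - {"slide": [0,0,0],"spin": 0}
  hand: 0.55

```text
clock: 9.95
position: [0.492, -0.3114, 0.0286]
ee_rot: [0.0, 0.254, 0.967, -0.0]
contact_force: [-0.4, -0.5, 0.3]
width: 0.047
```

Call:
servo_tool:
  increments:
    - {"slide": [0,0,-0.01],"spin": 0}
    - {"slide": [0,0,-0.03],"spin": 0}
    - {"slide": [0,0,-0.04],"spin": 0}
    - {"slide": [0,0,-0.03],"spin": 0}
    - {"slide": [0,0,0],"spin": 0}
    - {"slide": [0,0,0],"spin": 0}

```text
clock: 10.55
position: [0.4922, -0.3115, 0.1397]
ee_rot: [0.001, 0.254, 0.967, -0.001]
contact_force: [-0.1, 0.4, -0.0]
width: 0.0473
```

Run:
```python
from h import *
from rig import eyes
delta([.6447,.279,.15],121.5)
im=eyes.get_image('wrist');cv2.imwrite('pics/w6.png',im)
```

```text
yaw 150.53 spin 29.03 slide after 0.4238 0.4386 -0.0103 pos [ 0.4922 -0.3115  0.1397] t 10.55 w 0.0473 F [-0.1  0.4 -0. ]
```

View pics/w6.png

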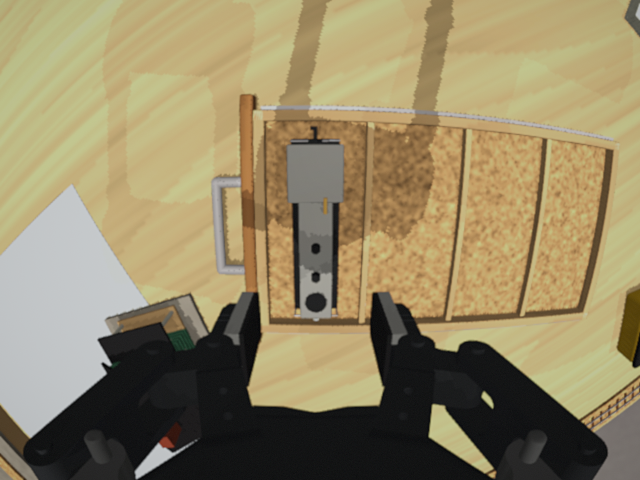

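Locomotive stands centred in lane 1. Next is the boxcar, the far end lane of the tray.

Call:
servo_tool:
  increments:
    - {"slide": [0,0,-0.005],"spin": 7.25}
    - {"slide": [0,0,-0.005],"spin": 7.25}
    - {"slide": [0,0,0],"spin": 7.25}
    - {"slide": [0,0,0],"spin": 7.25}
    - {"slide": [0.03,0.03,0],"spin": 0}
    - {"slide": [0.03,0.03,0],"spin": 0}
    - {"slide": [0.03,0.03,0],"spin": 0}
    - {"slide": [0.03,0.03,0],"spin": 0}
  hand: 0.6

```text
clock: 11.4
position: [0.5304, -0.1444, 0.1466]
ee_rot: [-0.002, 0.489, 0.872, -0.0]
contact_force: [1.5, -0.2, 0.1]
width: 0.0511
```

Call:
servo_tool:
  increments:
    - {"slide": [0.03,0.03,0],"spin": 0}
    - {"slide": [0.03,0.03,0],"spin": 0}
    - {"slide": [0.03,0.03,0],"spin": 0}
    - {"slide": [0.03,0.03,0],"spin": 0}
    - {"slide": [0.03,0.03,0],"spin": 0}
    - {"slide": [0.03,0.03,0],"spin": 0}
    - {"slide": [0.03,0.03,0],"spin": 0}
    - {"slide": [0.03,0.03,0],"spin": 0}

```text
clock: 12.2
position: [0.6095, 0.1853, 0.1463]
ee_rot: [-0.001, 0.488, 0.873, -0.001]
contact_force: [-0.4, -1.6, -0.2]
width: 0.0512
```

Call:
servo_tool:
  increments:
    - {"slide": [0.03,0.034,0],"spin": 0}
    - {"slide": [0.024,0.03,0],"spin": 0}
    - {"slide": [0,0,0],"spin": 0}
    - {"slide": [0,0,0],"spin": 0}

```text
clock: 12.6
position: [0.6356, 0.2637, 0.1459]
ee_rot: [-0.001, 0.488, 0.873, -0.002]
contact_force: [-0.2, 0.3, 0.3]
width: 0.0512
```

Run:
```python
from h import *
from rig import eyes,manip
import pickle
delta([.6447,.279,.02],121.5)
pickle.dump(manip.get_state(),open('w7.pkl','wb'))
im=eyes.get_image('wrist');cv2.imwrite('pics/w7.png',im)
```

```text
yaw 121.63 spin 0.13 slide after 0.0083 0.0158 0.1259 pos [0.6356 0.2637 0.1459] t 12.6 w 0.0512 F [-0.2  0.3  0.3]
```

View pics/w7.png

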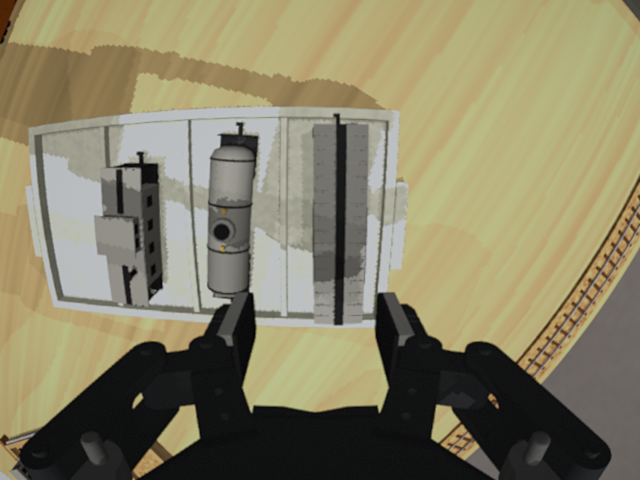

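Run:
```python
from h import *
import pickle
st=pickle.load(open('w7.pkl','rb')); c=cal('wrist')
wline(st,c,'box',(341.5,124),(339,324),.056)
wline(st,c,'l',(313.5,124),(314.5,324),.056)
wline(st,c,'r',(367,124),(361,322),.056)
```

```text
box [0.6087 0.3391 0.056 ] [0.6816 0.2224 0.056 ] mid [0.6452 0.2808 0.056 ] -58.0 0.1376
l [0.5941 0.33   0.056 ] [0.6666 0.2133 0.056 ] mid [0.6304 0.2716 0.056 ] -58.1 0.1374
r [0.622  0.3478 0.056 ] [0.6943 0.2319 0.056 ] mid [0.6582 0.2898 0.056 ] -58.0 0.1365
```

Call:
servo_tool:
  increments:
    - {"slide": [0.009,0.016,0],"spin": -0.4}
    - {"slide": [0,0,0.03],"spin": 0}
    - {"slide": [0,0,0.03],"spin": 0}
    - {"slide": [0,0,0.03],"spin": 0}
    - {"slide": [0,0,0.02],"spin": 0}
    - {"slide": [0,0,0.01],"spin": 0}
    - {"slide": [0,0,0],"spin": 0}
    - {"slide": [0,0,0],"spin": 0}

```text
clock: 13.45
position: [0.6463, 0.2788, 0.0291]
ee_rot: [0.0, 0.486, 0.874, 0.0]
contact_force: [-0.2, 0.9, 1.2]
width: 0.0509
```

Run:
```python
from h import *
from rig import eyes,manip
delta([.645,.280,.022],122)
im=eyes.get_image('wrist');cv2.imwrite('pics/w8.png',im)
```

```text
yaw 121.88 spin -0.12 slide after 0.0017 -0.0004 0.0071 pos [0.6463 0.2788 0.0291] t 13.45 w 0.0509 F [-0.2  0.9  1.2]
```

View pics/w8.png

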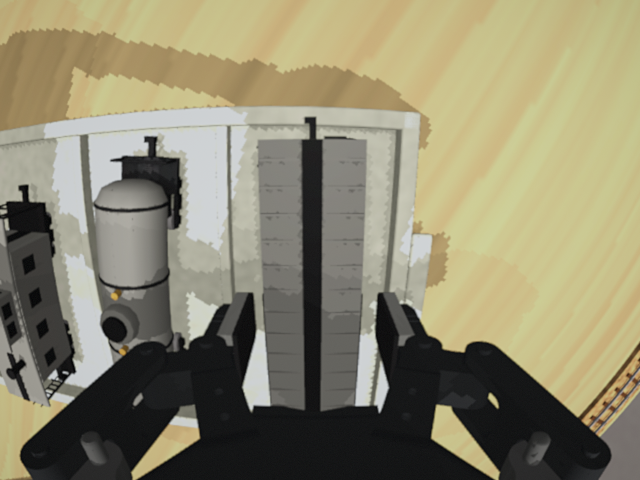

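Boxcar is centred between the pads with its roof centre at column 313.

Call:
servo_tool:
  increments:
    - {"slide": [0,0,0.006],"spin": 0}
    - {"slide": [0,0,0],"spin": 0}
    - {"slide": [0,0,0],"spin": 0}

```text
clock: 13.8
position: [0.6457, 0.2794, 0.0226]
ee_rot: [0.0, 0.485, 0.874, 0.0]
contact_force: [0.6, -0.6, -0.1]
width: 0.0512
```

Call:
servo_tool:
  increments:
    - {"slide": [0,0,0],"spin": 0}
    - {"slide": [0,0,0],"spin": 0}
    - {"slide": [0,0,0],"spin": 0}
    - {"slide": [0,0,0],"spin": 0}
    - {"slide": [0,0,0],"spin": 0}
  hand: 0
  newtons: 30

```text
clock: 14.3
position: [0.6459, 0.2795, 0.0226]
ee_rot: [0.0, 0.485, 0.874, 0.0]
contact_force: [-0.3, 0.8, 3.0]
width: 0.0334
```

Call:
servo_tool:
  increments:
    - {"slide": [0,0,-0.005],"spin": 0}
    - {"slide": [0,0,-0.01],"spin": 0}
    - {"slide": [0,0,-0.02],"spin": 0}
    - {"slide": [0,0,-0.03],"spin": 0}
    - {"slide": [0,0,-0.03],"spin": 0}
    - {"slide": [0,0,-0.03],"spin": 0}
    - {"slide": [0,0,0],"spin": 0}

```text
clock: 15.0
position: [0.6487, 0.2803, 0.1532]
ee_rot: [0.004, 0.485, 0.874, 0.004]
contact_force: [0.7, -0.3, -1.1]
width: 0.0334
```

Run:
```python
from h import *
from rig import eyes,manip
delta([.530,-.2472,.022],150.5)
im=eyes.get_image('wrist');cv2.imwrite('pics/w9.png',im)
```

```text
yaw 121.93 spin -28.57 slide after -0.1565 -0.5175 0.1312 pos [0.6487 0.2803 0.1532] t 15.0 w 0.0334 F [ 0.7 -0.3 -1.1]
```

View pics/w9.png

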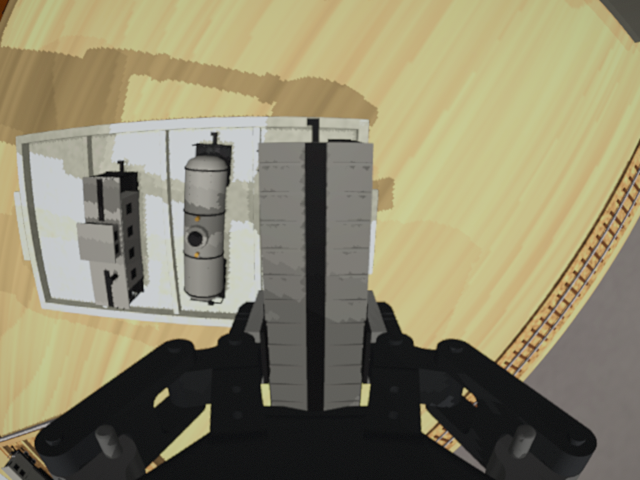

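Call:
servo_tool:
  increments:
    - {"slide": [0,0,0],"spin": -7.15}
    - {"slide": [0,0,0],"spin": -7.15}
    - {"slide": [0,0,0],"spin": -7.15}
    - {"slide": [0,0,0],"spin": -7.15}
    - {"slide": [-0.01,-0.03,0],"spin": 0}
    - {"slide": [-0.012,-0.04,0],"spin": 0}
    - {"slide": [-0.012,-0.04,0],"spin": 0}
    - {"slide": [-0.012,-0.04,0],"spin": 0}

```text
clock: 15.85
position: [0.6101, 0.1247, 0.1452]
ee_rot: [-0.002, 0.254, 0.967, -0.001]
contact_force: [0.5, -0.5, -0.4]
width: 0.0338
```

Call:
servo_tool:
  increments:
    - {"slide": [-0.012,-0.04,0],"spin": 0}
    - {"slide": [-0.012,-0.04,0],"spin": 0}
    - {"slide": [-0.012,-0.04,0],"spin": 0}
    - {"slide": [-0.012,-0.04,0],"spin": 0}
    - {"slide": [-0.012,-0.04,0],"spin": 0}
    - {"slide": [-0.012,-0.04,0],"spin": 0}
    - {"slide": [-0.012,-0.04,0],"spin": 0}
    - {"slide": [-0.012,-0.04,0],"spin": 0}

```text
clock: 16.65
position: [0.5363, -0.2007, 0.1456]
ee_rot: [-0.002, 0.254, 0.967, 0.0]
contact_force: [0.4, -0.1, -0.9]
width: 0.0334
```

Call:
servo_tool:
  increments:
    - {"slide": [-0.012,-0.04,0],"spin": 0}
    - {"slide": [0,0,0],"spin": 0}
    - {"slide": [0,0,0],"spin": 0}
    - {"slide": [0,0,0],"spin": 0}

```text
clock: 17.05
position: [0.5282, -0.2391, 0.1463]
ee_rot: [-0.001, 0.254, 0.967, 0.001]
contact_force: [-0.0, -0.6, -2.3]
width: 0.0333
```

Run:
```python
from h import *
from rig import eyes,manip
delta([.5305,-.246,.0225],150.5)
im=eyes.get_image('wrist');cv2.imwrite('pics/w10.png',im)
```

```text
yaw 150.55 spin 0.05 slide after -0.0053 -0.0049 0.1238 pos [ 0.5282 -0.2391  0.1463] t 17.05 w 0.0333 F [-0.  -0.6 -2.3]
```

View pics/w10.png

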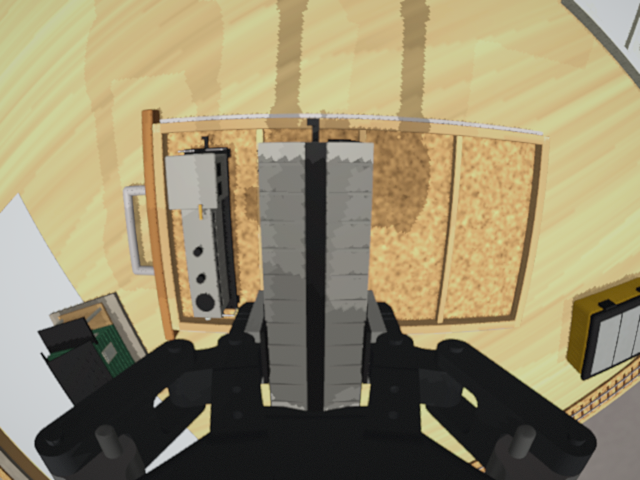

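Call:
servo_tool:
  increments:
    - {"slide": [-0.005,-0.005,0.01],"spin": 0}
    - {"slide": [0,0,0.03],"spin": 0}
    - {"slide": [0,0,0.03],"spin": 0}
    - {"slide": [0,0,0.025],"spin": 0}
    - {"slide": [0,0,0.012],"spin": 0}
    - {"slide": [0,0,0.005],"spin": 0}
    - {"slide": [0,0,0],"spin": 0}
    - {"slide": [0,0,0],"spin": 0}

```text
clock: 17.9
position: [0.5317, -0.2477, 0.0363]
ee_rot: [0.001, 0.254, 0.967, -0.0]
contact_force: [-0.2, 0.4, -1.1]
width: 0.0334
```

Run:
```python
from h import *
delta([.5305,-.246,.0225],150.5)
```

```text
yaw 150.55 spin 0.05 slide after 0.0019 0.0008 0.0138 pos [ 0.5317 -0.2477  0.0363] t 17.9 w 0.0334 F [-0.2  0.4 -1.1]
```

Call:
servo_tool:
  increments:
    - {"slide": [0.002,0.001,0.006],"spin": 0}
    - {"slide": [0,0,0.004],"spin": 0}
    - {"slide": [0,0,0.002],"spin": 0}
    - {"slide": [0,0,0.001],"spin": 0}
    - {"slide": [0,0,0],"spin": 0}
    - {"slide": [0,0,0],"spin": 0}

```text
clock: 18.5
position: [0.5293, -0.2454, 0.0226]
ee_rot: [-0.0, 0.254, 0.967, -0.0]
contact_force: [-2.0, 1.2, 1.9]
width: 0.0334
```

Run:
```python
from h import *
delta([.5305,-.246,.0225],150.5)
```

```text
yaw 150.53 spin 0.03 slide after -0.0013 0.0 0.0001 pos [ 0.5293 -0.2454  0.0226] t 18.5 w 0.0334 F [-2.   1.2  1.9]
```

Contact with the floor; release, lift and go for the tank car.

Call:
servo_tool:
  increments:
    - {"slide": [0,0,0],"spin": 0}
    - {"slide": [0,0,0],"spin": 0}
    - {"slide": [0,0,0],"spin": 0}
    - {"slide": [0,0,0],"spin": 0}
  hand: 0.6

```text
clock: 18.9
position: [0.5296, -0.2455, 0.0223]
ee_rot: [0.0, 0.254, 0.967, -0.0]
contact_force: [-0.1, -0.6, 0.2]
width: 0.0512
```

Call:
servo_tool:
  increments:
    - {"slide": [0,0,-0.01],"spin": 0}
    - {"slide": [0,0,-0.03],"spin": 0}
    - {"slide": [0,0,-0.04],"spin": 0}
    - {"slide": [0,0,-0.04],"spin": 0}
    - {"slide": [0,0,0],"spin": 0}
    - {"slide": [0,0,0],"spin": 0}

```text
clock: 19.5
position: [0.5301, -0.2457, 0.1441]
ee_rot: [0.002, 0.254, 0.967, -0.001]
contact_force: [0.4, -0.4, -0.1]
width: 0.0513
```

Run:
```python
from h import *
from rig import eyes
delta([.578,.2382,.14],116.2)
im=eyes.get_image('wrist');cv2.imwrite('pics/w11.png',im)
```

```text
yaw 150.53 spin 34.33 slide after 0.4131 0.2567 0.0041 pos [ 0.5301 -0.2457  0.1441] t 19.5 w 0.0513 F [ 0.4 -0.4 -0.1]
```

View pics/w11.png

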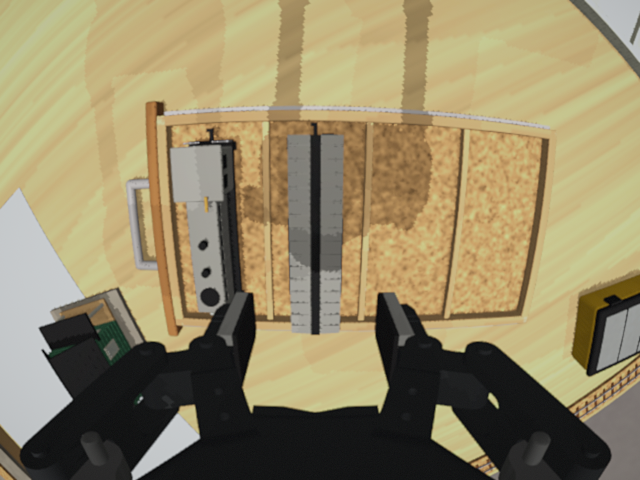

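Boxcar stands centred in lane 2 (columns 288–342, between dividers at 266 and 366).

Call:
servo_tool:
  increments:
    - {"slide": [0,0,0],"spin": 8.55}
    - {"slide": [0,0,0],"spin": 8.55}
    - {"slide": [0,0,0],"spin": 8.55}
    - {"slide": [0,0,0],"spin": 8.55}
    - {"slide": [0.02,0.013,0],"spin": 0}
    - {"slide": [0.034,0.021,0],"spin": 0}
    - {"slide": [0.034,0.021,0],"spin": 0}
    - {"slide": [0.034,0.021,0],"spin": 0}

```text
clock: 20.35
position: [0.5421, -0.1008, 0.1403]
ee_rot: [-0.002, 0.528, 0.849, -0.0]
contact_force: [0.6, -0.0, -0.5]
width: 0.0513
```

Call:
servo_tool:
  increments:
    - {"slide": [0.034,0.021,0],"spin": 0}
    - {"slide": [0.034,0.021,0],"spin": 0}
    - {"slide": [0.034,0.021,0],"spin": 0}
    - {"slide": [0.034,0.021,0],"spin": 0}
    - {"slide": [0.034,0.021,0],"spin": 0}
    - {"slide": [0.034,0.021,0],"spin": 0}
    - {"slide": [0.034,0.021,0],"spin": 0}
    - {"slide": [0.034,0.021,0],"spin": 0}

```text
clock: 21.15
position: [0.5721, 0.2173, 0.1402]
ee_rot: [-0.001, 0.527, 0.85, -0.002]
contact_force: [0.7, 0.2, 0.5]
width: 0.0513
```

Call:
servo_tool:
  increments:
    - {"slide": [0.018,0.012,0],"spin": 0}
    - {"slide": [0,0,0],"spin": 0}
    - {"slide": [0,0,0],"spin": 0}
    - {"slide": [0,0,0],"spin": 0}

```text
clock: 21.55
position: [0.5754, 0.2361, 0.1412]
ee_rot: [-0.001, 0.528, 0.849, -0.001]
contact_force: [0.0, 0.4, 0.3]
width: 0.0514
```

Run:
```python
from h import *
from rig import eyes,manip
import pickle
delta([.578,.2382,.02],116.2)
pickle.dump(manip.get_state(),open('w12.pkl','wb'))
im=eyes.get_image('wrist');cv2.imwrite('pics/w12.png',im)
```

```text
yaw 116.29 spin 0.09 slide after 0.0008 0.0032 0.1212 pos [0.5754 0.2361 0.1412] t 21.55 w 0.0514 F [0.  0.4 0.3]
```

View pics/w12.png

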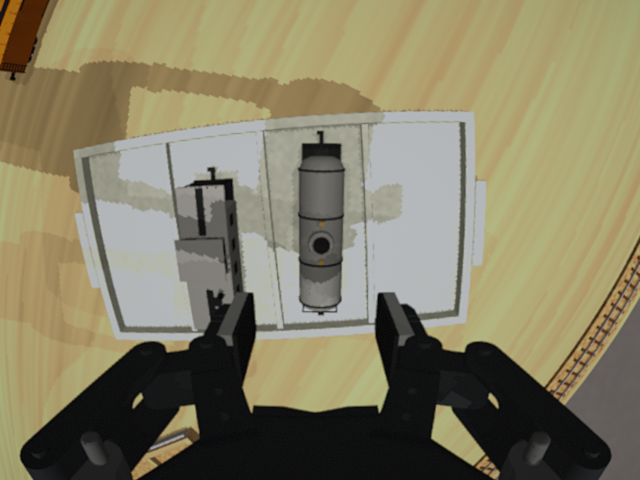

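The tank car is upright in the view and the dome is at (321,245), aligned with the fingers.

Call:
servo_tool:
  increments:
    - {"slide": [0.001,0.003,0],"spin": 0}
    - {"slide": [0,0,0.03],"spin": 0}
    - {"slide": [0,0,0.03],"spin": 0}
    - {"slide": [0,0,0.03],"spin": 0}
    - {"slide": [0,0,0.02],"spin": 0}
    - {"slide": [0,0,0.005],"spin": 0}
    - {"slide": [0,0,0],"spin": 0}
    - {"slide": [0,0,0],"spin": 0}

```text
clock: 22.4
position: [0.5796, 0.2396, 0.0285]
ee_rot: [0.001, 0.528, 0.849, 0.001]
contact_force: [0.1, -0.2, 0.8]
width: 0.0513
```

Run:
```python
from h import *
from rig import eyes,manip
import pickle
c=cal('wrist'); st=pickle.load(open('w12.pkl','rb'));wline(st,c,'dome',(321,245),(321,246),.060);wline(st,c,'ax',(321.5,165),(320,300),.036)
delta([.578,.239,.019],116.2)
im=eyes.get_image('wrist');cv2.imwrite('pics/w13.png',im)
```

```text
dome [0.578  0.2407 0.06  ] [0.5783 0.2401 0.06  ] mid [0.5781 0.2404 0.06  ] -63.4 0.0007
ax [0.5571 0.284  0.036 ] [0.6002 0.1954 0.036 ] mid [0.5787 0.2397 0.036 ] -64.1 0.0985
yaw 116.3 spin 0.1 slide after 0.0001 -0.0017 0.0095 pos [0.5796 0.2396 0.0285] t 22.4 w 0.0513 F [ 0.1 -0.2  0.8]
```

View pics/w13.png

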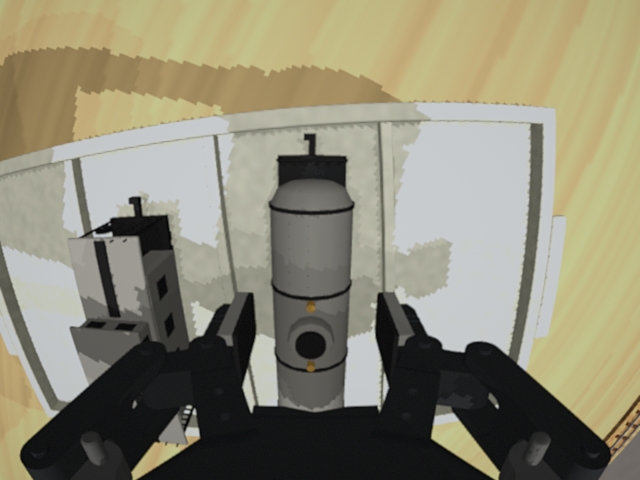

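Call:
servo_tool:
  increments:
    - {"slide": [0,-0.001,0.01],"spin": 0}
    - {"slide": [0,0,0],"spin": 0}
    - {"slide": [0,0,0],"spin": 0}

```text
clock: 22.75
position: [0.5773, 0.2391, 0.0172]
ee_rot: [-0.0, 0.527, 0.85, -0.0]
contact_force: [0.2, -0.1, 0.5]
width: 0.0512
```

Call:
servo_tool:
  increments:
    - {"slide": [0,0,0],"spin": 0}
    - {"slide": [0,0,0],"spin": 0}
    - {"slide": [0,0,0],"spin": 0}
    - {"slide": [0,0,0],"spin": 0}
    - {"slide": [0,0,0],"spin": 0}
  hand: 0
  newtons: 30

```text
clock: 23.25
position: [0.5779, 0.2393, 0.0176]
ee_rot: [0.0, 0.527, 0.85, 0.0]
contact_force: [0.9, 0.5, 1.8]
width: 0.0301
```

Call:
servo_tool:
  increments:
    - {"slide": [0,0,-0.005],"spin": 0}
    - {"slide": [0,0,-0.005],"spin": 0}
    - {"slide": [0,0,-0.01],"spin": 0}
    - {"slide": [0,0,-0.005],"spin": 0}
    - {"slide": [0,0,0],"spin": 0}
    - {"slide": [0,0,0],"spin": 0}

```text
clock: 23.85
position: [0.5776, 0.2392, 0.0426]
ee_rot: [0.0, 0.527, 0.85, 0.0]
contact_force: [-0.9, 0.2, -0.6]
width: 0.0299
```

Run:
```python
from h import *
from rig import eyes,manip
delta([.5679,-.1795,.019],150.5)
im=eyes.get_image('wrist');cv2.imwrite('pics/w14.png',im)
im=eyes.get_image('scene');cv2.imwrite('pics/s14.png',cv2.resize(im[220:340,280:440],None,fx=4,fy=4))
```

```text
yaw 116.33 spin -34.17 slide after -0.1977 -0.3692 0.0236 pos [0.5776 0.2392 0.0426] t 23.85 w 0.0299 F [-0.9  0.2 -0.6]
```

View pics/w14.png

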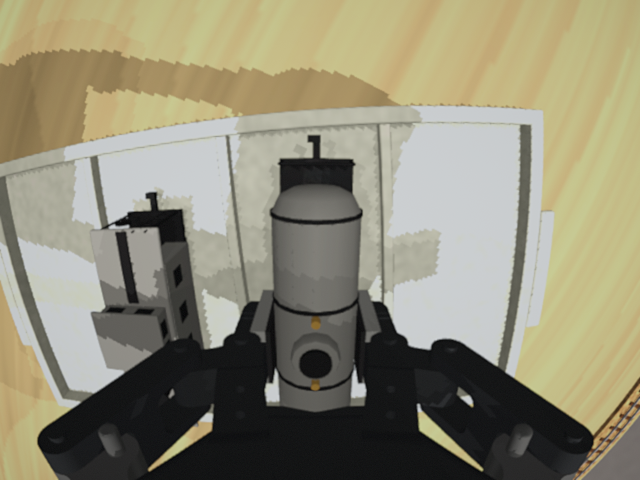

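View pics/s14.png

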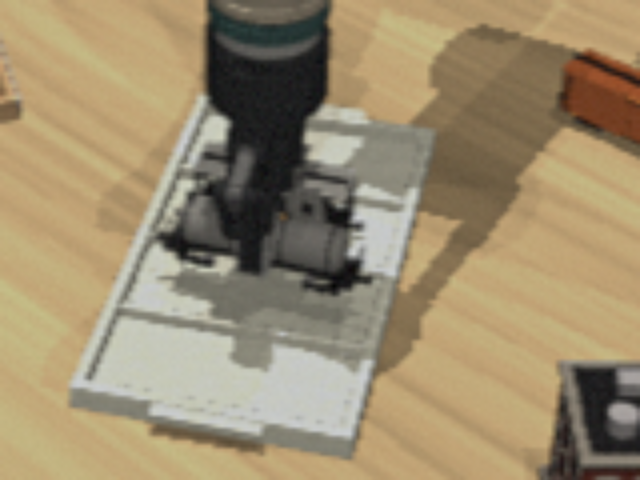

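Held level by the tank barrel at the dome. Lifting higher and transferring gently.

Call:
servo_tool:
  increments:
    - {"slide": [0,0,-0.015],"spin": 0}
    - {"slide": [0,0,-0.025],"spin": 0}
    - {"slide": [0,0,-0.03],"spin": -3}
    - {"slide": [0,0,-0.02],"spin": -7}
    - {"slide": [0,0,0],"spin": -8}
    - {"slide": [0,0,0],"spin": -8}
    - {"slide": [0,0,0],"spin": -6}
    - {"slide": [0,0,0],"spin": -2.2}

```text
clock: 24.75
position: [0.5772, 0.2391, 0.1318]
ee_rot: [-0.0, 0.253, 0.967, -0.0]
contact_force: [0.5, 0.2, -1.1]
width: 0.03
```

Call:
servo_tool:
  increments:
    - {"slide": [-0.01,-0.018,0],"spin": 0}
    - {"slide": [-0.016,-0.03,0],"spin": 0}
    - {"slide": [-0.018,-0.034,0],"spin": 0}
    - {"slide": [-0.018,-0.034,0],"spin": 0}
    - {"slide": [-0.018,-0.034,0],"spin": 0}
    - {"slide": [-0.018,-0.034,0],"spin": 0}
    - {"slide": [-0.018,-0.034,0],"spin": 0}
    - {"slide": [-0.018,-0.034,0],"spin": 0}

```text
clock: 25.55
position: [0.5697, -0.0476, 0.1319]
ee_rot: [-0.0, 0.254, 0.967, -0.0]
contact_force: [0.5, -0.2, -1.6]
width: 0.0302
```

Call:
servo_tool:
  increments:
    - {"slide": [-0.018,-0.034,0],"spin": 0}
    - {"slide": [-0.018,-0.034,0],"spin": 0}
    - {"slide": [-0.016,-0.03,0],"spin": 0}
    - {"slide": [-0.009,-0.016,0],"spin": 0}
    - {"slide": [0,0,0],"spin": 0}
    - {"slide": [0,0,0],"spin": 0}
    - {"slide": [0,0,0],"spin": 0}

```text
clock: 26.25
position: [0.5671, -0.1737, 0.1321]
ee_rot: [-0.0, 0.254, 0.967, 0.0]
contact_force: [-0.4, -0.9, -1.3]
width: 0.0302
```

Run:
```python
from h import *
from rig import eyes,manip
delta([.5679,-.1795,.018],150.5)
im=eyes.get_image('wrist');cv2.imwrite('pics/w15.png',im)
im=eyes.get_image('scene');cv2.imwrite('pics/s15.png',cv2.resize(im[140:290,180:340],None,fx=4,fy=4))
```

```text
yaw 150.6 spin 0.1 slide after -0.0035 -0.0046 0.1141 pos [ 0.5671 -0.1737  0.1321] t 26.25 w 0.0302 F [-0.4 -0.9 -1.3]
```

View pics/w15.png

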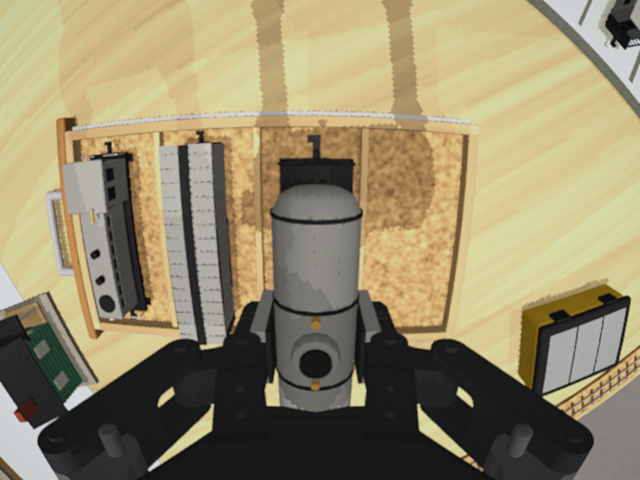

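View pics/s15.png

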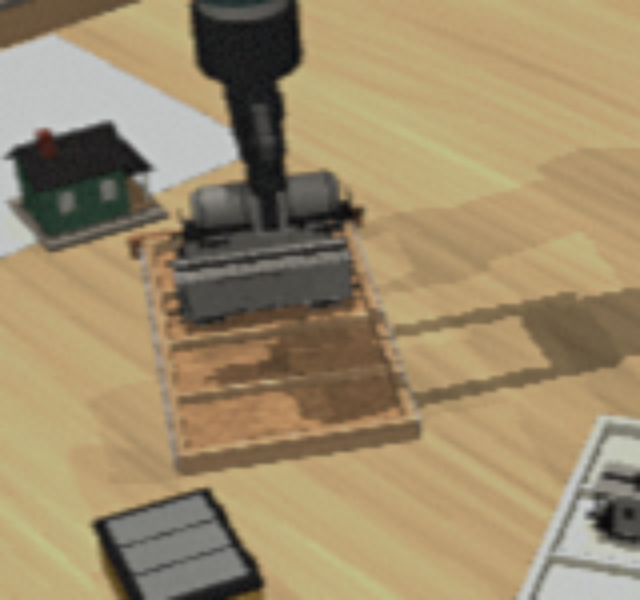

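Call:
servo_tool:
  increments:
    - {"slide": [-0.003,-0.005,0.01],"spin": 0}
    - {"slide": [0,0,0.03],"spin": 0}
    - {"slide": [0,0,0.03],"spin": 0}
    - {"slide": [0,0,0.02],"spin": 0}
    - {"slide": [0,0,0.01],"spin": 0}
    - {"slide": [0,0,0],"spin": 0}
    - {"slide": [0,0,0],"spin": 0}
    - {"slide": [0,0,0],"spin": 0}

```text
clock: 27.15
position: [0.5685, -0.1816, 0.0336]
ee_rot: [0.001, 0.254, 0.967, -0.0]
contact_force: [0.2, 0.7, -1.2]
width: 0.03
```

Run:
```python
from h import *
delta([.5679,-.1795,.0176],150.5)
```

```text
yaw 150.54 spin 0.04 slide after 0.0016 0.0016 0.016 pos [ 0.5685 -0.1816  0.0336] t 27.15 w 0.03 F [ 0.2  0.7 -1.2]
```

Call:
servo_tool:
  increments:
    - {"slide": [0.001,0.001,0.006],"spin": 0}
    - {"slide": [0,0,0.005],"spin": 0}
    - {"slide": [0,0,0.002],"spin": 0}
    - {"slide": [0,0,0.001],"spin": 0}
    - {"slide": [0,0,0],"spin": 0}
    - {"slide": [0,0,0],"spin": 0}
    - {"slide": [0,0,0],"spin": 0}

```text
clock: 27.85
position: [0.5672, -0.1799, 0.0184]
ee_rot: [0.0, 0.254, 0.967, -0.0]
contact_force: [0.8, 0.5, -0.2]
width: 0.03
```

Run:
```python
from h import *
delta([.5679,-.1795,.0176],150.5)
```

```text
yaw 150.53 spin 0.03 slide after -0.0004 0.0007 0.0008 pos [ 0.5672 -0.1799  0.0184] t 27.85 w 0.03 F [ 0.8  0.5 -0.2]
```

Call:
servo_tool:
  increments:
    - {"slide": [0,0,0.001],"spin": 0}
    - {"slide": [0,0,0],"spin": 0}

```text
clock: 28.05
position: [0.5673, -0.18, 0.0176]
ee_rot: [0.0, 0.254, 0.967, -0.0]
contact_force: [0.1, 0.4, 1.3]
width: 0.0297
```

Call:
servo_tool:
  increments:
    - {"slide": [0,0,0],"spin": 0}
    - {"slide": [0,0,0],"spin": 0}
    - {"slide": [0,0,0],"spin": 0}
    - {"slide": [0,0,0],"spin": 0}
  hand: 0.6

```text
clock: 28.45
position: [0.5671, -0.1799, 0.0173]
ee_rot: [0.0, 0.254, 0.967, -0.0]
contact_force: [0.9, 0.1, -0.0]
width: 0.0512
```

Call:
servo_tool:
  increments:
    - {"slide": [0,0,-0.01],"spin": 0}
    - {"slide": [0,0,-0.03],"spin": 0}
    - {"slide": [0,0,-0.04],"spin": 0}
    - {"slide": [0,0,-0.04],"spin": 0}
    - {"slide": [0,0,0],"spin": 0}
    - {"slide": [0,0,0],"spin": 0}

```text
clock: 29.05
position: [0.5676, -0.1801, 0.1391]
ee_rot: [0.002, 0.254, 0.967, -0.0]
contact_force: [-0.8, 0.3, 0.0]
width: 0.0511
```

Run:
```python
from h import *
from rig import eyes
delta([.5145,.190,.14],117.6)
im=eyes.get_image('wrist');cv2.imwrite('pics/w16.png',im)
```

```text
yaw 150.53 spin 32.93 slide after 0.3526 0.1244 -0.0009 pos [ 0.5676 -0.1801  0.1391] t 29.05 w 0.0511 F [-0.8  0.3  0. ]
```

View pics/w16.png

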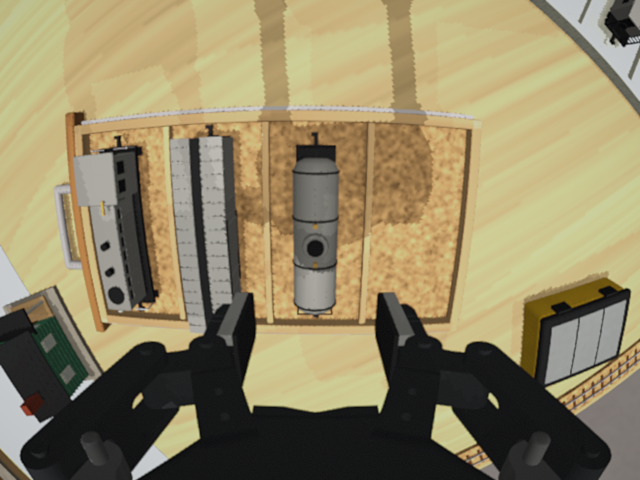

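Tank car stands centred in lane 3. Now the caboose.

Call:
servo_tool:
  increments:
    - {"slide": [0,0,-0.002],"spin": 8.2}
    - {"slide": [0,0,0],"spin": 8.2}
    - {"slide": [0,0,0],"spin": 8.2}
    - {"slide": [0,0,0],"spin": 8.3}
    - {"slide": [0.024,0.008,0],"spin": 0}
    - {"slide": [0.036,0.013,0],"spin": 0}
    - {"slide": [0.036,0.013,0],"spin": 0}
    - {"slide": [0.036,0.013,0],"spin": 0}

```text
clock: 29.9
position: [0.5457, -0.0397, 0.1373]
ee_rot: [-0.002, 0.518, 0.855, -0.001]
contact_force: [-0.0, 0.2, 0.4]
width: 0.0512
```

Call:
servo_tool:
  increments:
    - {"slide": [0.036,0.013,0],"spin": 0}
    - {"slide": [0.036,0.013,0],"spin": 0}
    - {"slide": [0.036,0.013,0],"spin": 0}
    - {"slide": [0.036,0.013,0],"spin": 0}
    - {"slide": [0.036,0.013,0],"spin": 0}
    - {"slide": [0.036,0.012,0],"spin": 0}
    - {"slide": [0,0,0],"spin": 0}
    - {"slide": [0,0,0],"spin": 0}

```text
clock: 30.7
position: [0.5142, 0.1862, 0.1377]
ee_rot: [-0.001, 0.517, 0.856, -0.001]
contact_force: [0.4, 0.6, -0.3]
width: 0.0515
```

Run:
```python
from h import *
from rig import eyes,manip
import pickle
delta([.5145,.190,.02],117.6)
pickle.dump(manip.get_state(),open('w17.pkl','wb'))
im=eyes.get_image('wrist');cv2.imwrite('pics/w17.png',im)
```

```text
yaw 117.76 spin 0.16 slide after 0.0032 0.002 0.1177 pos [0.5142 0.1862 0.1377] t 30.7 w 0.0515 F [ 0.4  0.6 -0.3]
```

View pics/w17.png

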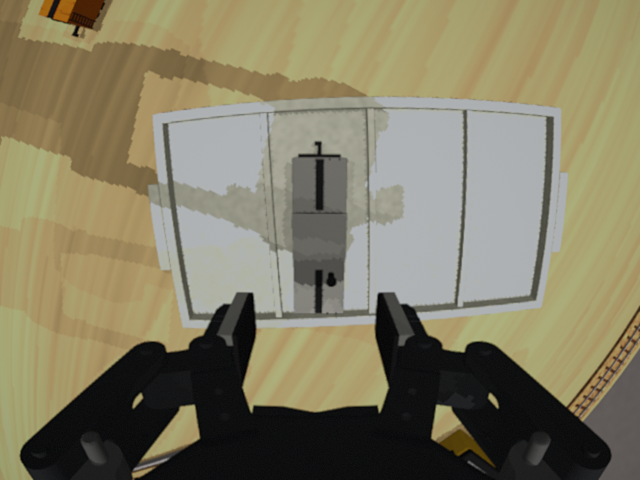

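Caboose is aligned, its roof spanning columns 292–348.

Call:
servo_tool:
  increments:
    - {"slide": [0.003,0.002,0],"spin": 0}
    - {"slide": [0,0,0.03],"spin": 0}
    - {"slide": [0,0,0.03],"spin": 0}
    - {"slide": [0,0,0.03],"spin": 0}
    - {"slide": [0,0,0.015],"spin": 0}
    - {"slide": [0,0,0],"spin": 0}
    - {"slide": [0,0,0],"spin": 0}
    - {"slide": [0,0,0],"spin": 0}

```text
clock: 31.55
position: [0.5171, 0.1893, 0.0354]
ee_rot: [0.001, 0.518, 0.855, 0.001]
contact_force: [-0.1, 0.0, 0.5]
width: 0.0511
```

Run:
```python
from h import *
from rig import eyes,manip
delta([.5145,.190,.021],117.6)
im=eyes.get_image('wrist');cv2.imwrite('pics/w18.png',im)
```

```text
yaw 117.58 spin -0.02 slide after 0.0018 -0.002 0.0144 pos [0.5171 0.1893 0.0354] t 31.55 w 0.0511 F [-0.1  0.   0.5]
```

View pics/w18.png

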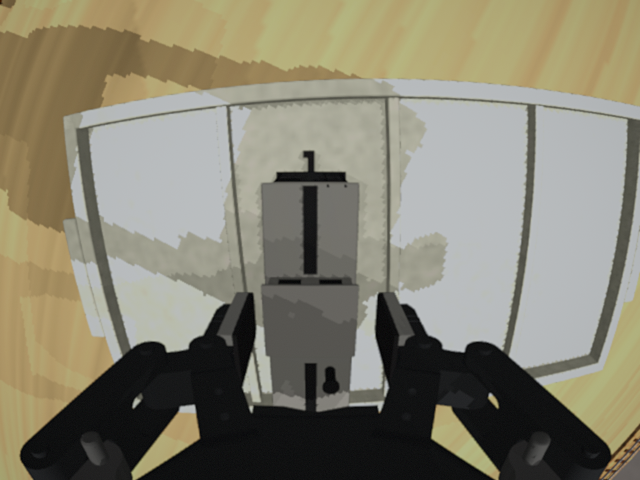

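Call:
servo_tool:
  increments:
    - {"slide": [0.002,-0.002,0.008],"spin": 0}
    - {"slide": [0,0,0.004],"spin": 0}
    - {"slide": [0,0,0],"spin": 0}
    - {"slide": [0,0,0],"spin": 0}

```text
clock: 32.0
position: [0.513, 0.1904, 0.0221]
ee_rot: [-0.0, 0.518, 0.856, -0.0]
contact_force: [0.8, -0.6, -0.4]
width: 0.0513
```

Call:
servo_tool:
  increments:
    - {"slide": [0,0,0],"spin": 0}
    - {"slide": [0,0,0],"spin": 0}
    - {"slide": [0,0,0],"spin": 0}
    - {"slide": [0,0,0],"spin": 0}
    - {"slide": [0,0,0],"spin": 0}
  hand: 0
  newtons: 30

```text
clock: 32.5
position: [0.5135, 0.1905, 0.0225]
ee_rot: [0.0, 0.518, 0.855, 0.0]
contact_force: [1.3, 0.4, 2.7]
width: 0.0335
```

Call:
servo_tool:
  increments:
    - {"slide": [0,0,-0.005],"spin": 0}
    - {"slide": [0,0,-0.01],"spin": 0}
    - {"slide": [0,0,-0.02],"spin": 0}
    - {"slide": [0,0,-0.03],"spin": 0}
    - {"slide": [0,0,-0.03],"spin": 0}
    - {"slide": [0,0,-0.025],"spin": 0}
    - {"slide": [0,0,0],"spin": 0}
    - {"slide": [0,0,0],"spin": 0}

```text
clock: 33.3
position: [0.513, 0.1903, 0.1427]
ee_rot: [0.0, 0.518, 0.855, 0.0]
contact_force: [-0.7, -1.0, -1.6]
width: 0.0338
```

Run:
```python
from h import *
from rig import eyes,manip
delta([.6053,-.113,.022],150.5)
im=eyes.get_image('wrist');cv2.imwrite('pics/w19.png',im)
```

```text
yaw 117.63 spin -32.87 slide after -0.2297 -0.2186 0.1207 pos [0.513  0.1903 0.1427] t 33.3 w 0.0338 F [-0.7 -1.  -1.6]
```

View pics/w19.png

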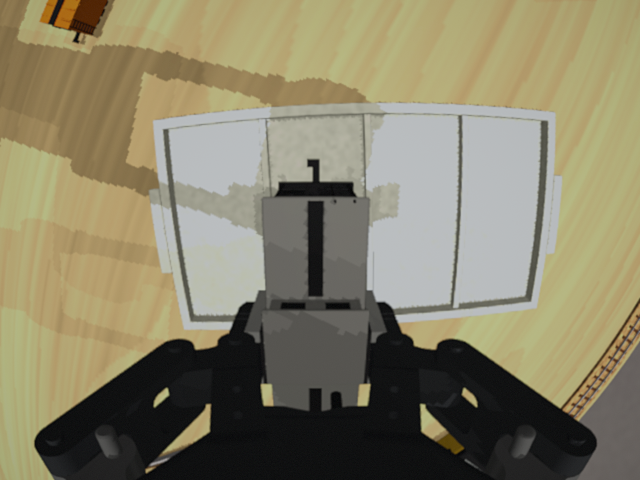

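Call:
servo_tool:
  increments:
    - {"slide": [0,0,0],"spin": -8.2}
    - {"slide": [0,0,0],"spin": -8.2}
    - {"slide": [0,0,0],"spin": -8.2}
    - {"slide": [0,0,0],"spin": -8.2}
    - {"slide": [-0.016,-0.015,0],"spin": 0}
    - {"slide": [-0.028,-0.027,0],"spin": 0}
    - {"slide": [-0.028,-0.027,0],"spin": 0}
    - {"slide": [-0.028,-0.027,0],"spin": 0}

```text
clock: 34.15
position: [0.5517, 0.0564, 0.1403]
ee_rot: [-0.002, 0.255, 0.967, -0.001]
contact_force: [0.2, 0.8, -1.0]
width: 0.0336
```

Call:
servo_tool:
  increments:
    - {"slide": [-0.028,-0.027,0],"spin": 0}
    - {"slide": [-0.028,-0.027,0],"spin": 0}
    - {"slide": [-0.028,-0.027,0],"spin": 0}
    - {"slide": [-0.028,-0.027,0],"spin": 0}
    - {"slide": [-0.018,-0.015,0],"spin": 0}
    - {"slide": [0,0,0],"spin": 0}
    - {"slide": [0,0,0],"spin": 0}
    - {"slide": [0,0,0],"spin": 0}

```text
clock: 34.95
position: [0.604, -0.1123, 0.1411]
ee_rot: [-0.002, 0.255, 0.967, 0.0]
contact_force: [1.3, -0.3, -1.2]
width: 0.0334
```

Run:
```python
from h import *
from rig import eyes,manip
delta([.6053,-.113,.0225],150.5)
im=eyes.get_image('wrist');cv2.imwrite('pics/w20.png',im)
```

```text
yaw 150.46 spin -0.04 slide after -0.0015 0.0001 0.1186 pos [ 0.604  -0.1123  0.1411] t 34.95 w 0.0334 F [ 1.3 -0.3 -1.2]
```

View pics/w20.png

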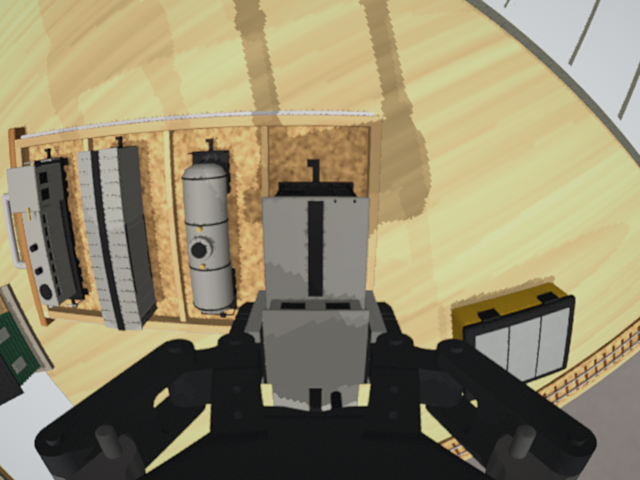

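Call:
servo_tool:
  increments:
    - {"slide": [-0.001,0,0.01],"spin": 0}
    - {"slide": [0,0,0.03],"spin": 0}
    - {"slide": [0,0,0.03],"spin": 0}
    - {"slide": [0,0,0.025],"spin": 0}
    - {"slide": [0,0,0.008],"spin": 0}
    - {"slide": [0,0,0],"spin": 0}
    - {"slide": [0,0,0],"spin": 0}
    - {"slide": [0,0,0],"spin": 0}

```text
clock: 35.8
position: [0.6073, -0.1143, 0.0408]
ee_rot: [0.002, 0.255, 0.967, -0.0]
contact_force: [0.3, 0.3, -1.3]
width: 0.0334
```

Run:
```python
from h import *
delta([.6053,-.113,.0225],150.5)
```

```text
yaw 150.44 spin -0.06 slide after 0.0024 0.0002 0.0183 pos [ 0.6073 -0.1143  0.0408] t 35.8 w 0.0334 F [ 0.3  0.3 -1.3]
```

Call:
servo_tool:
  increments:
    - {"slide": [0.002,0,0.008],"spin": 0}
    - {"slide": [0,0,0.005],"spin": 0}
    - {"slide": [0,0,0.002],"spin": 0}
    - {"slide": [0,0,0.001],"spin": 0}
    - {"slide": [0,0,0],"spin": 0}
    - {"slide": [0,0,0],"spin": 0}
    - {"slide": [0,0,0],"spin": 0}

```text
clock: 36.5
position: [0.6045, -0.1132, 0.0234]
ee_rot: [0.0, 0.255, 0.967, -0.0]
contact_force: [0.1, -0.7, -1.1]
width: 0.0335
```

Run:
```python
from h import *
delta([.6053,-.113,.0225],150.5)
```

```text
yaw 150.43 spin -0.07 slide after -0.0007 0.0006 0.0009 pos [ 0.6045 -0.1132  0.0234] t 36.5 w 0.0335 F [ 0.1 -0.7 -1.1]
```

Call:
servo_tool:
  increments:
    - {"slide": [0,0,0.001],"spin": 0}
    - {"slide": [0,0,0],"spin": 0}

```text
clock: 36.7
position: [0.6046, -0.1132, 0.0225]
ee_rot: [0.0, 0.255, 0.967, -0.0]
contact_force: [0.2, 0.4, 0.9]
width: 0.0336
```

Call:
servo_tool:
  increments:
    - {"slide": [0,0,0],"spin": 0}
    - {"slide": [0,0,0],"spin": 0}
    - {"slide": [0,0,0],"spin": 0}
    - {"slide": [0,0,0],"spin": 0}
  hand: 0.6

```text
clock: 37.1
position: [0.6043, -0.1131, 0.0223]
ee_rot: [0.0, 0.255, 0.967, -0.0]
contact_force: [-0.9, -0.1, -0.1]
width: 0.0512
```

Call:
servo_tool:
  increments:
    - {"slide": [0,0,-0.01],"spin": 0}
    - {"slide": [0,0,-0.03],"spin": 0}
    - {"slide": [0,0,-0.04],"spin": 0}
    - {"slide": [0,0,-0.04],"spin": 0}
    - {"slide": [0,0,-0.04],"spin": 0}
    - {"slide": [0,0,0],"spin": 0}
    - {"slide": [0,0,0],"spin": 0}

```text
clock: 37.8
position: [0.6049, -0.1132, 0.1843]
ee_rot: [0.002, 0.255, 0.967, -0.0]
contact_force: [-0.1, 0.1, -0.7]
width: 0.0514
```

Call:
servo_tool:
  increments:
    - {"slide": [0,-0.03,-0.02],"spin": 0}
    - {"slide": [0.03,-0.02,0],"spin": 0}
    - {"slide": [0.04,0,0],"spin": 0}
    - {"slide": [0.04,0.02,0],"spin": 0}
    - {"slide": [0.04,0.02,0],"spin": 0}
    - {"slide": [0,0,0],"spin": 0}
    - {"slide": [0,0,0],"spin": 0}

```text
clock: 38.5
position: [0.4679, -0.0472, 0.2016]
ee_rot: [-0.001, 0.254, 0.967, -0.0]
contact_force: [1.4, -0.4, 0.4]
width: 0.0507
```

Run:
```python
from h import *
from rig import eyes,manip
import pickle
st=manip.get_state();pickle.dump(st,open('w21.pkl','wb'));delta([.6,-.1,.1])
im=eyes.get_image('wrist');cv2.imwrite('pics/w21.png',im)
t=eyes.get_image('top');cv2.imwrite('pics/t21.png',t)
im=eyes.get_image('scene');cv2.imwrite('pics/s21.png',cv2.resize(im[140:310,160:340],None,fx=3.5,fy=3.5))
```

```text
yaw 150.52 spin 0.0 slide after -0.141 0.019 0.1016 pos [ 0.4679 -0.0472  0.2016] t 38.5 w 0.0507 F [ 1.4 -0.4  0.4]
```

View pics/w21.png

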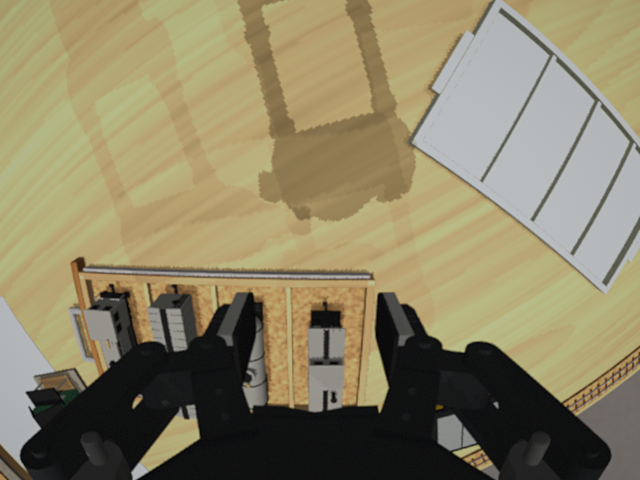

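View pics/t21.png

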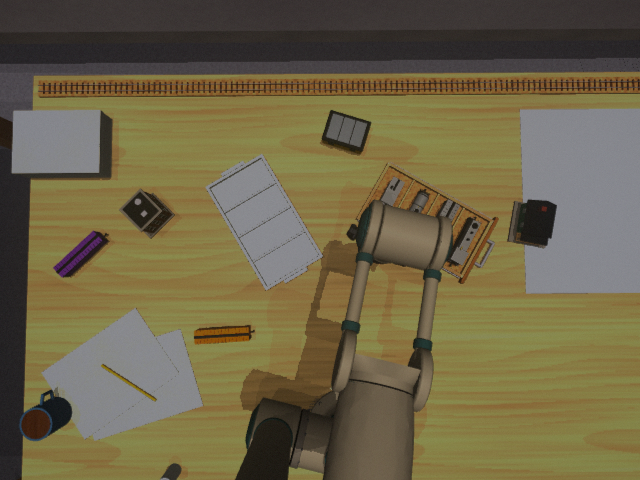

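View pics/s21.png

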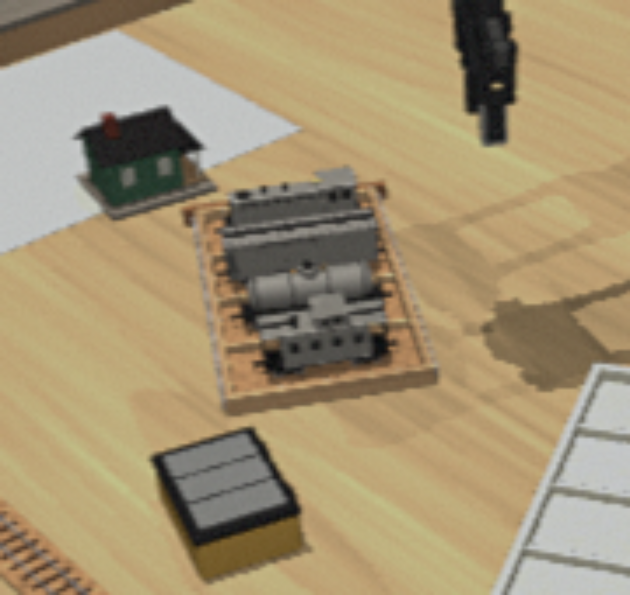

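The scene view shows all four upright in their lanes, and the bystanders are unmoved in the top view. The arm hides part of the drawer from above, so I'll move it aside for a last measurement.

Call:
servo_tool:
  increments:
    - {"slide": [0,0.03,0],"spin": 0}
    - {"slide": [0,0.045,0],"spin": 0}
    - {"slide": [0,0.045,0],"spin": 0}
    - {"slide": [0,0.045,0],"spin": 0}
    - {"slide": [0,0.045,0],"spin": 0}
    - {"slide": [0,0.03,0],"spin": 0}
    - {"slide": [0,0,0],"spin": 0}
    - {"slide": [0,0,0],"spin": 0}

```text
clock: 39.45
position: [0.5879, 0.1605, 0.2011]
ee_rot: [-0.001, 0.255, 0.967, -0.001]
contact_force: [-0.4, -0.4, 0.1]
width: 0.0512
```

Run:
```python
from h import *
from rig import eyes
im=eyes.get_image('top');cv2.imwrite('pics/t22f.png',im);cv2.imwrite('pics/t22.png',cv2.resize(im[155:295,350:500],None,fx=4,fy=4,interpolation=cv2.INTER_CUBIC))
a=cv2.imread('pics/top0.png').astype(int);d=abs(a-im).max(2)
for n,(u0,u1,v0,v1) in dict(house=(505,560,190,255),shop=(115,180,180,245),org=(318,375,105,160)).items(): print(n,(d[v0:v1,u0:u1]>40).sum())
```

```text
house 0
shop 0
org 0
```

View pics/t22.png

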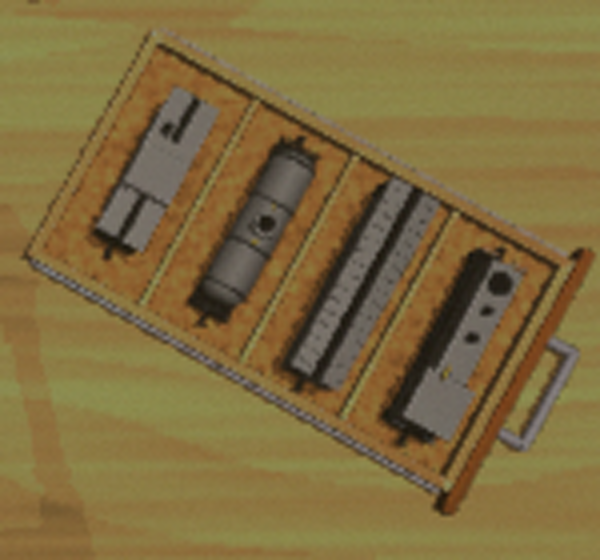

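Run:
```python
from h import *
from rig import manip
c=cal('top');D=lambda p:np.array(p)/4.+np.array([350,155])
dp=np.array([.5487,-.2141]);a=1.0565;Rm=np.array([[np.cos(a),np.sin(a)],[-np.sin(a),np.cos(a)]])
for n,p,z in(('tank dome',(265,224),.06),('box roof',(365,283),.056),('caboose roof',(156,170),.052),('loco cab roof (x-46)',(437,403),.058),('loco hood mid(x+14)',(477,324),.052)):
    print(n,(Rm@(unproj(c,D(p),z)[:2]-dp)).round(4))
print(manip.get_state()['qd'].round(3)); manip.sign_off()
```

```text
tank dome [0.0377 0.0003]
box roof [-0.037   0.0018]
caboose roof [0.1148 0.002 ]
loco cab roof (x-46) [-0.113   0.0476]
loco hood mid(x+14) [-0.1132 -0.0108]
[-0.015 -0.019  0.015  0.001 -0.001  0.003]
the job is handed in; nothing more can be done
```

All four vehicles are in the stock drawer in train order from the pull: locomotive, boxcar, tank car, caboose. I handed the job in at about 40 s of the 104 s allowed; signing off reports no verdict.

- **How it went:** I picked up each vehicle across its body, set it down on the cork, and released it only after lowering to the height I had gripped it at.
- **Positions:** In the last top picture, every vehicle measures within about 3 mm of its lane's centre, both across and along. Heights were not measured at the end.
- **Upright:** In the scene picture all four look upright.
- **Bystanders:** The house, shop and organiser show no pixel change from the first picture. The gripper was clear of everything.
- **Disagreement:** The wrist and top cameras differed by up to about 4 mm, so I aimed between the two. That is well inside the tolerances, and no check failed.

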